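# Pack the spares case in layers and put two tools in their cradles

## Robot

A 6-joint arm with a two-finger parallel gripper is mounted at the origin on a cart in front of the work surface, level with it; the furniture and walls round the work are solid. World frame = base frame: x ahead of the robot, y to its left, z up, the work surface at z = 0. Lengths are in m, angles in rad, forces in N, time in s.
With the tool pointing down it reaches from about 0.425 to 0.95 m from the base axis. Payload 3.5 kg.
Tool frame: the origin (TCP) lies midway between the tips of the shut fingers; the grasp point (between the pads) lies behind it (arm.grip_point_offset is the z of the grasp point in the tool frame, in m); z points along the fingers, y is the direction in which the jaws open and shut (so a half turn about z gives the same grasp; the last joint's range is limited). The gripper opens to 85 mm and grips with 20 to 120 N. Pads are 22 mm wide; open, the fingers measure 114 mm over their backs; the gripper's body (76 mm by 85 mm) begins 54 mm behind the grasp point. The pads swing forward as they close: fully open they stand 13 mm farther back than shut.
Start: joints at [-1.387, 0.286, 1.577, -0, 1.279, -0.15], TCP at [0.221, -0.638, 0.231] pointing down, gripper open.
Joint ranges: [-2.77, 2.77], [-0.9, 2.22], [0.21, 2.48], [-1.53, 4.67], [0.24, 2.81], [-2.84, 2.84]. Speed limits (rad/s): [2.79, 2.79, 3.14, 3.14, 3.14, 3.14].

## Interface

Orientations are given as a 3x3 rotation matrix whose columns are the frame's x, y, z axes.
In Python, from bench import arm gives the robot as it stands.
- The arm moves only by the tool send_rows, never from a script. Its argument "deltas" is a list of rows, each a list of 6 numbers: the shift along the tool's x, y, z scaled (see below), then the turn, a rotation vector about the tool's x, y, z scaled (see below). In form: [[tx, ty, tz, rx, ry, rz], ...]. A call has 1 to 10 rows; each row is the pose to reach, as a shift and turn from the pose commanded when the call began, along the tool's axes at that moment; what a row does not reach only later rows make up. The controller multiplies each number of a shift by 0.25 m and each number of a turn by 2 rad. A row lasts 1/10 s, in which the tool goes at most 50 mm and 8.59 degrees, less where a joint would pass 70% of its speed; a pose out of reach is approached as far as the arm can. A call with a number of a shift or a turn outside -1 to 1 is refused whole. A call with a gripper value outside its range is refused whole. "fingers" is the closure, from 0 (fully open) to 1 (shut), set as the call begins (left out, the last holds). The fingers move at their own pace and stop on an object; "newtons" is the grip in N (left out, the last holds). Time passes only in rows, so rows that repeat a pose let the fingers close. It gives the time, the measured TCP pose, the force and the opening at its end, in the units of the state.
- arm.get_state(): the state, without advancing time (a new reading comes with each control period).
- arm.snapshot(name): name is "side" or "top"; returns a dict with "frame" (480x640x3 uint8, red, green, blue), "K" (3x3 intrinsics, pixels), "origin" and "attitude" of the camera in the world. Camera axes: x right, y down, z forward; pixel columns grow to the right and rows downward; lengths in m; the calibration is good to about 2 mm. A picture is of the moment at which its call begins. There is no depth.
- arm.sign_off(): hands the job in, once; it reports no verdict.
Trained networks look in a picture, given as the dict that the camera call returned (one of the last four; its "shot" number tells which), for a name from the list of things; names that differ only in an ending like _2 or _b are one class to them, and where a whole thing is asked for, a point or a joint stands for the part that bears it (a point fixed in the world has none). Each returns a list of dicts, best first, with "score" (0 to 1); they miss things now and then, are a little off and sometimes report something else, mostly with a low value. They report only what shows in the picture. A call takes as long as a camera call.
- arm.boxes_of(picture, thing): "rect" ([left, top, right, bottom] in pixels, round what is visible of it).
- arm.silhouettes(picture, thing): "mask" (480x640 bool, what is visible of it) and "rect" ([left, top, right, bottom] in pixels, round what is visible of it).
- arm.spot_point(picture, thing): "point" ([column, row] in pixels: a listed point, or the origin of a listed thing).
The state is a dict: "t": time; "joints": joint angles; "joint_velocities": joint speeds; "tau": joint torques, N m; "eef_pos": TCP position; "ee_rot": TCP orientation; "ft_force": force on the tool from outside, world axes, zero at the start; "ft_torque": the same for the moment, N m; "gripper_width": opening from 0.0 (shut) to 1.0 (fully open).
Only numpy, scipy, OpenCV 4.12 (cv2) and the standard library are available. Lean on these libraries where they do the work, as an engineer would, in place of code of your own. Each camera call takes 0.05 s, during which the arm holds its last target. There are 200 camera calls.

## Task

Pack the open spares case in layers: lay the flat tin squarely on the cork pad in the case, set the lift-out tray over it so that it sits level on the ledges in the case's corners, then stand the knob upright in the middle of the tray's round cork pad. Also lay the black bit handle in the cradle with the short, wide pocket and the small nut driver in the one with the long, narrow pocket, and do not disturb the solder reel or the capacitor standing near by.

Things in the scene. Friction and masses are not known exactly. Their poses are not given: they have to be found in the camera images.
- spares_case: Open plywood case, fixed. Outside 140 (x) x 120 (y) x 48 mm high, inside 130 x 110, walls and floor 5 mm. On the floor's middle a cork pad 66 (x) x 92 (y) mm, its top 7 mm above the bench. In each inner corner a wooden ledge 16 x 16 mm, top 35 mm above the bench, to carry the lift-out tray. Origin: centre of the underside, on the bench.
- lift_tray: Loose plywood tray, 0.14 kg: plate 120 (x) x 100 (y) x 4 mm; upright dark bar handle in its middle, 12 (x) x 50 (y) mm, top 34 mm above the tray's underside; round cork pad, 48 mm across, centred at x +33, y 0 mm, top 6 mm above the underside. Starts upright on the bench. Fits the case with 5 mm to spare all round, either way round. Origin: centre of the underside.
- fuse_tin: Loose flat closed tin, red lid, 60 (x) x 86 (y) x 23 mm high, 0.08 kg. Origin: centre of the underside. Fits under the tray.
- spare_knob: Loose round black control knob, 34 mm diameter at its lower rim, somewhat narrower at the top, 22 mm high, 0.06 kg, standing on its rim. Origin: centre of the underside, z up along its axis.
- handle_mid (a point): Middle of the loose black moulded bit handle (ratchet handle), a stubby round grip lying down, 72 mm long (y) and 24 mm thick, 0.05 kg. The point lies on its axis at mid-length, 12 mm above the bench; y runs along it.
- driver_mid (a point): Middle of the loose small nut driver with blue handle, lying, 100 mm long (y), 0.03 kg. The point is on its axis at mid-length, 6 mm above the bench. y points from socket to handle: handle, 13 mm thick, from y -1 to +50 mm; shank (5 mm) and socket (10 mm thick) from y -50 to -1. May lie in its cradle either way round.
- cradle_wide: Wooden cradle for the bit handle, fixed: base 56 (x) x 126 (y) x 6 mm; walls rising 10 mm above the base enclose a pocket 36 mm wide (x), 86 mm long (y), whose floor is 6 mm above the bench. The side walls are missing within 23 mm of mid-length, leaving room for fingers. Origin: centre of the underside; y along the pocket.
- cradle_narrow: Wooden cradle for the nut driver, fixed, same outer size: base 56 (x) x 126 (y) x 6 mm; walls rising 10 mm above the base enclose a pocket 22 mm wide (x), 113 mm long (y), whose floor is 6 mm above the bench. The side walls are missing within 28 mm of mid-length. Origin: centre of the underside; y along the pocket.
- solder_reel: Bystander, loose: reel of solder wire standing on its flange, flange diameter 54 mm, 40 mm high, 0.35 kg; leave it where it is. Origin on the bench under it, about 14 mm off the reel's axis (the axis is at x = -13, y = +4 mm).
- mica_cap: Bystander, loose: squat potted capacitor with cream ends, 71 x 64 x 60 mm, 0.42 kg; leave it where it is. Origin: centre of the underside.

How it is judged:
By the outcome, as a careful person would: the job done as asked, in the order asked, and still so for the second after the job is handed in, with the robot touching nothing.
It also fails if it takes over 118 s, if anything falls off the work surface, if the arm or the gripper's body presses on something with over 40 N, if the wrist force passes 120 N, or if a joint passes its speed limit or range.

## Working session

There is one attempt and no reset: what is moved stays moved. The work goes in short steps, Python scripts to look and compute and a tool call to move; the robot and the scene stay as the last step left them, time stands still between calls to the robot, and variables do not carry over. Pictures are saved under pics/ and viewed, about 12 in all and at most 16, crops included, and the job is handed in when it is done.

Besides the shell and the picture viewer there is one more tool, called as name([rows], argument=value, ...), one row to a line, values as JSON. send_rows: Moves the arm, as the interface text tells. Its arguments: {"type":"object","properties":{"deltas":{"type":"array"},"fingers":{"type":"number"},"newtons":{"type":"number"}},"required":["deltas"]}

```bash
ls; mkdir -p pics; python3 - <<'E'
from bench import arm
import cv2
print(arm.get_state(), arm.grip_point_offset)
for n in("side","top"):
    p=arm.snapshot(n); cv2.imwrite(f"pics/{n}0.png",p["frame"][...,::-1]); print(n,p["K"],p["origin"],p["attitude"])
    for t in "spares_case lift_tray fuse_tin spare_knob handle_mid driver_mid cradle_wide cradle_narrow solder_reel mica_cap".split():
        print(t,[(r["score"],r["point"]) for r in arm.spot_point(p,t)[:2]],[(r["score"],r["rect"]) for r in arm.boxes_of(p,t)[:2]])
E
```

```text
pics
{'t': 0.0, 'joints': array([-1.38702595e+00,  2.87191203e-01,  1.57820559e+00,  6.56679767e-06,
        1.27857556e+00, -1.49984725e-01]), 'joint_velocities': array([-0.0002423 , -0.00147016,  0.00144113, -0.00210981, -0.00163976,
        0.00070274]), 'tau': array([ 1.07062999e-03, -4.05971897e+01, -2.92628288e+01, -1.34793063e-04,
        5.86094975e-03,  5.48333730e-06]), 'eef_pos': array([ 0.22104205, -0.63707967,  0.22991466]), 'ee_rot': array([[ 9.44819560e-01,  3.27590926e-01, -4.28678581e-04],
       [ 3.27591007e-01, -9.44816730e-01,  2.34077934e-03],
       [ 3.61795375e-04, -2.35204535e-03, -9.99997168e-01]]), 'ft_force': array([-0.05595003, -0.21419954,  0.05512078]), 'ft_torque': array([ 0.02315519, -0.00975643, -0.0415431 ]), 'gripper_width': 1.0063162645835109} -0.0187
side [[441.87339608   0.         315.57922755]
 [  0.         441.87339608 240.11861047]
 [  0.           0.           1.        ]] [ 0.38650514 -0.86368805  0.55763553] [[ 0.98414571 -0.10738467  0.14115861]
 [-0.17735424 -0.58846456  0.78883137]
 [-0.00164156 -0.80136009 -0.59818   ]]
spares_case 
[... 1335 characters left out ...]
, [211.7, 267.4])] [(0.65, [183.0, 248.1, 238.7, 296.9]), (0.38, [277.2, 320.2, 310.1, 353.6])]
spare_knob [(0.82, [316.3, 281.7])] [(0.76, [308.4, 273.3, 326.2, 295.3]), (0.4, [263.9, 263.4, 276.6, 307.1])]
handle_mid [(0.76, [268.4, 284.9])] [(0.62, [266.0, 263.2, 276.9, 304.1]), (0.45, [368.1, 293.3, 379.4, 348.4])]
driver_mid [(0.87, [375.4, 322.7])] [(0.74, [366.4, 293.5, 380.6, 349.7])]
cradle_wide [(0.63, [427.4, 268.4])] [(0.97, [391.2, 252.9, 457.9, 287.6])]
cradle_narrow [] [(0.66, [381.6, 185.5, 454.9, 222.6]), (0.4, [194.4, 153.9, 250.3, 216.7])]
solder_reel [(0.79, [295.1, 329.1]), (0.6, [371.0, 320.4])] []
mica_cap [(0.67, [397.8, 133.4])] [(0.57, [382.5, 102.6, 422.4, 156.2])]
```

```bash
python3 - <<'E'
import cv2
a=cv2.imread("pics/top0.png")[95:375,150:480]; cv2.imwrite("pics/t0c.png",cv2.resize(a,None,fx=2.1,fy=2.1,interpolation=cv2.INTER_CUBIC))
a=cv2.imread("pics/side0.png")[180:390,190:490]; cv2.imwrite("pics/s0c.png",cv2.resize(a,None,fx=2.6,fy=2.6,interpolation=cv2.INTER_CUBIC))
E
```

```text
(no output)
```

View pics/t0c.png

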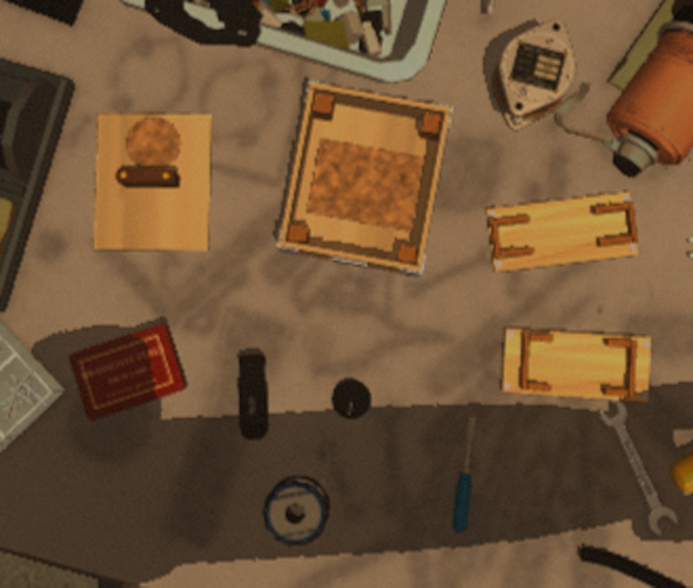

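View pics/s0c.png

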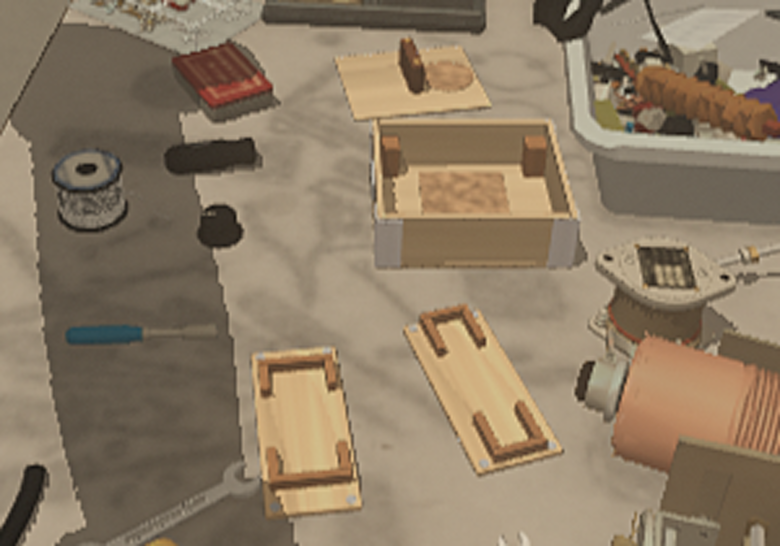

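View pics/top0.png

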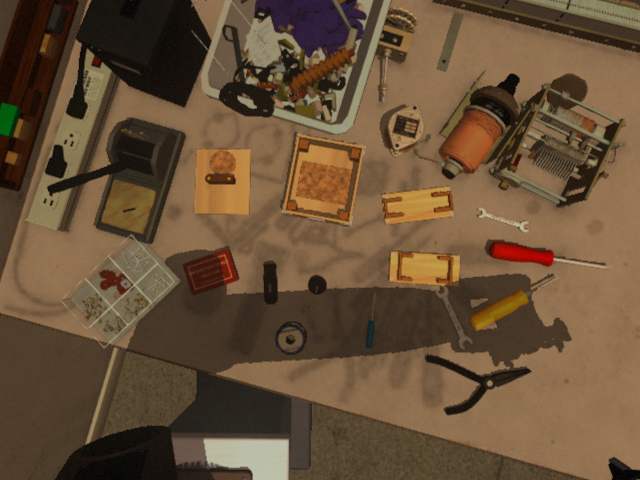

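The top view shows the tray at (222,183), case (323,188), tin (211,270), handle (270,283), knob (317,284), driver (371,322), wide cradle (425,268), narrow cradle (418,204), reel (291,338) and capacitor (404,130). The labels agree with the side view. Next I fit the known shapes to the silhouettes in both views.

```bash
cat > h.py <<'E'
import numpy as np, cv2
from scipy.optimize import minimize
def box(cx,cy,sx,sy,z0,z1):
    return np.array([[cx+a*sx/2,cy+b*sy/2,z] for a in(-1,1) for b in(-1,1) for z in(z0,z1)])/1e3
def frus(r0,r1,z0,z1,cx=0,cy=0):
    t=np.linspace(0,2*np.pi,32,endpoint=False)
    return np.concatenate([np.c_[cx+r*np.cos(t),cy+r*np.sin(t),0*t+z] for r,z in((r0,z0),(r1,z1))])/1e3
def cyl(r,y0,y1,zc):
    t=np.linspace(0,2*np.pi,24,endpoint=False)
    return np.concatenate([np.c_[r*np.cos(t),0*t+y,zc+r*np.sin(t)] for y in(y0,y1)])/1e3
P=dict(spares_case=[box(0,0,140,120,0,48)],lift_tray=[box(0,0,120,100,0,4),box(0,0,12,50,4,34)],
 fuse_tin=[box(0,0,60,86,0,23)],spare_knob=[frus(17,15,0,22)],handle_mid=[cyl(12,-36,36,0)],
 driver_mid=[cyl(6.5,-1,50,0),cyl(2.5,-50,-1,0),cyl(5,-50,-36,0)],
 cradle_wide=[box(0,0,56,126,0,6),box(0,0,44,94,6,16)],cradle_narrow=[box(0,0,56,126,0,6),box(0,0,30,121,6,16)],
 mica_cap=[box(0,0,71,64,0,60)],solder_reel=[frus(27,27,0,40,-13,4)])
def proj(p,X):
    c=(np.asarray(X)-p["origin"])@np.asarray(p["attitude"]); u=c@np.asarray(p["K"]).T; return u[:,:2]/u[:,2:]
def onplane(p,uv,z):
    d=np.asarray(p["attitude"])@np.linalg.solve(p["K"],[*uv,1.]); o=np.asarray(p["origin"]); return o+d*(z-o[2])/d[2]
def R(y): c,s=np.cos(y),np.sin(y); return np.array([[c,-s,0],[s,c,0],[0,0,1]])
S=4
def render(p,name,q):
    m=np.zeros((480*S,640*S),np.uint8)
    for part in P[name]:
        h=cv2.convexHull(((proj(p,part@R(q[3]).T+q[:3])+.5)*S-.5).astype(np.float32))
        cv2.fillConvexPoly(m,np.round(h*16).astype(np.int32),1,shift=4)
    return m
def fit(name,views,q0,free):  # views: [(pic,mask)]
    big=[(p,cv2.resize(m.astype(np.float32),None,fx=S,fy=S,interpolation=cv2.INTER_LINEAR)>.5) for p,m in views]
    def f(v):
        q=np.array(q0,float); q[free]+=v*np.array([.01,.01,.01,.15])[free]; c=0
        for p,m in big:
            r=render(p,name,q)>0; c+=1-(r&m).sum()/max(1,(r|m).sum())
        return c/len(big)
    n=len(free); s=minimize(f,np.zeros(n),method="Nelder-Mead",options=dict(initial_simplex=np.vstack([np.zeros(n),np.eye(n)])-.3/n,xatol=.01,fatol=1e-4,maxfev=160))
    q=np.array(q0,float); q[free]+=s.x*np.array([.01,.01,.01,.15])[free]; return q,1-s.fun
E
cat > meas.py <<'E'
import sys,pickle
from h import *
from bench import arm
names=sys.argv[1:] or list(P)
pics={n:arm.snapshot(n) for n in("top","side")}
zc=dict(handle_mid=.012,driver_mid=.006); out={}
for n in names:
    M={}
    for k,p in pics.items():
        r=arm.silhouettes(p,n)
        if r: M[k]=(p,r[0]["mask"]); sc=r[0]["score"]
    if "top" not in M: print(n,"no top mask",list(M)); 
    if not M: continue
    k0="top" if "top" in M else "side"; z=zc.get(n,0)
    v,u=np.nonzero(M[k0][1]); uv=np.array([u.mean(),v.mean()]); X=onplane(M[k0][0],uv,z+.01)
    # yaw start from image PCA projected
    pts=np.array([onplane(M[k0][0],(a,b),z)[:2] for a,b in list(zip(u,v))[::7]])
    (w,h),ang=cv2.minAreaRect((pts*1000).astype(np.float32))[1:]
    yaws=[np.radians(ang)+(0 if (h>w)==(n not in("spares_case","lift_tray","mica_cap")) else np.pi/2)]
    if n=="driver_mid": yaws.append(yaws[0]+np.pi)
    if n in("spare_knob","solder_reel"): fr=[0,1]
    else: fr=[0,1,3]
    best=max((fit(n,list(M.values()),[X[0],X[1],z,y],fr) for y in yaws),key=lambda t:t[1])
    q,s=best; q4,s4=fit(n,list(M.values()),q,sorted(fr+[2])) if len(M)==2 else (q,s)
    ind={k:np.round(1e3*fit(n,[m],q,[0,1])[0][:2],1).tolist() for k,m in M.items()}
    print(n,"xyz",np.round(q[:3]*1e3,1),"yaw",round(np.degrees(q[3]),1),"iou",round(s,3),"| zfree",np.round(q4[:3]*1e3,1),round(s4,3),ind)
    out[n]=q
try: old=pickle.load(open("q.pkl","rb"))
except Exception: old={}
old.update(out); pickle.dump(old,open("q.pkl","wb"))
E
python3 meas.py
```

```text
spares_case xyz [ 608.4 -218.2    0. ] yaw 169.9 iou 0.983 | zfree [ 608.4 -218.2    0. ] 0.983 {'top': [608.4, -218.2]}
lift_tray xyz [609.8 -33.3   0. ] yaw 178.8 iou 0.948 | zfree [610.6 -31.8  -2. ] 0.955 {'top': [610.6, -32.2], 'side': [609.0, -34.0]}
fuse_tin xyz [444.6 -16.2   0. ] yaw 17.3 iou 0.914 | zfree [444.9 -15.9  -2.3] 0.916 {'top': [444.9, -16.6], 'side': [445.1, -17.1]}
spare_knob xyz [ 421.9 -207.8    0. ] yaw 53.4 iou 0.851 | zfree [ 421.8 -207.6   -3.6] 0.858 {'top': [422.3, -207.7], 'side': [421.6, -208.6]}
handle_mid xyz [ 424.8 -125.3   12. ] yaw 90.8 iou 0.832 | zfree [ 422.9 -124.8   11.4] 0.832 {'top': [424.8, -124.9], 'side': [424.2, -125.3]}
driver_mid xyz [ 361.  -306.4    6. ] yaw 82.8 iou 0.722 | zfree [ 359.6 -305.6    3.7] 0.79 {'top': [361.4, -305.7], 'side': [358.4, -308.0]}
cradle_wide no top mask ['side']
cradle_wide xyz [ 453.  -401.1    0. ] yaw 176.7 iou 0.953 | zfree [ 453.  -401.1    0. ] 0.953 {'side': [452.8, -401.5]}
cradle_narrow xyz [ 568.3 -389.5    0. ] yaw 7.2 iou 0.964 | zfree [ 568.5 -389.5   -1.1] 0.967 {'top': [568.9, -389.7], 'side': [567.8, -389.8]}
mica_cap xyz [ 699.7 -361.2    0. ] yaw 144.9 iou 0.694 | zfree [ 699.9 -361.4   -6.1] 0.697 {'top': [698.8, -361.2], 'side': [708.3, -348.0]}
solder_reel xyz [ 341.1 -155.5    0. ] yaw 51.7 iou 0.901 | zfree [ 341.2 -154.7   -2.5] 0.909 {'top': [342.0, -155.2], 'side': [340.2, -156.8]}
```

```bash
python3 meas.py spares_case cradle_wide driver_mid lift_tray fuse_tin; cat > ov.py <<'E'
import sys,pickle
from h import *
from bench import arm
Q=pickle.load(open("q.pkl","rb")); tag=sys.argv[1]
def overlay(k,crop,f,out):
    p=arm.snapshot(k); x0,y0,x1,y1=crop
    im=cv2.resize(p["frame"][y0:y1,x0:x1,::-1],None,fx=f,fy=f,interpolation=cv2.INTER_CUBIC)
    for n,q in Q.items():
        for part in P[n]:
            h=cv2.convexHull(((proj(p,part@R(q[3]).T+q[:3])+.5-[x0,y0])*f-.5).astype(np.float32))
            cv2.polylines(im,[np.round(h*16).astype(np.int32)],True,(255,255,0),1,cv2.LINE_AA,4)
    cv2.imwrite(out,im)
overlay("top",(180,100,470,360),2.3,f"pics/ot{tag}.png")
overlay("side",(200,180,490,390),2.7,f"pics/os{tag}.png")
E
python3 ov.py 1; python3 - <<'E'
import cv2,numpy as np
a=cv2.imread("pics/ot1.png");b=cv2.imread("pics/os1.png");print(a.shape,b.shape)
E
```

```text
spares_case xyz [ 608.  -219.2    0. ] yaw 169.6 iou 0.966 | zfree [ 608.7 -218.1   -2.6] 0.979 {'top': [608.6, -218.0], 'side': [606.9, -220.8]}
cradle_wide xyz [ 453.1 -401.8    0. ] yaw 176.6 iou 0.955 | zfree [ 453.3 -401.5   -1.9] 0.957 {'top': [453.4, -401.4], 'side': [453.0, -401.8]}
driver_mid xyz [ 359.2 -307.     6. ] yaw 82.2 iou 0.701 | zfree [ 358.7 -306.     4.2] 0.742 {'top': [359.1, -305.8], 'side': [358.7, -307.8]}
lift_tray xyz [610.3 -32.8   0. ] yaw 180.1 iou 0.953 | zfree [610.8 -32.   -1.4] 0.959 {'top': [610.6, -32.4], 'side': [609.7, -34.0]}
fuse_tin xyz [444.7 -17.5   0. ] yaw 17.7 iou 0.921 | zfree [444.7 -16.1  -2.2] 0.924 {'top': [444.5, -16.8], 'side': [444.1, -18.3]}
(598, 667, 3) (567, 783, 3)
```

View pics/ot1.png

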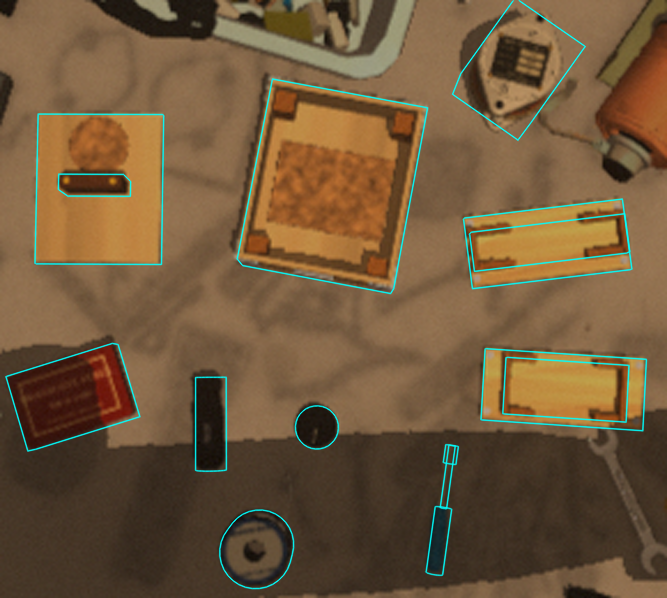

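```bash
cat > plan.py <<'E'
# usage: plan.py x,y,z,thdeg,nrows ...  (mm); starts from the measured pose; '!' forces a new call
import sys
from h import *
from bench import arm
s=arm.get_state(); Rm=s["ee_rot"]
cur=np.array([*s["eef_pos"]*1e3,np.degrees(np.arctan2(Rm[1,1],Rm[0,1]))]); print("t",round(s["t"],2),"at",np.round(cur,1),"grip",round(s["gripper_width"],3),"F",np.round(s["ft_force"],1),"tilt",np.round(Rm[:2,2],4))
base=cur.copy(); rows=[]
def flush():
    global base,rows
    if rows: print([*rows]); 
    rows=[]; base=cur.copy()
for a in sys.argv[1:]:
    if a=="!": flush(); continue
    *t,n=map(float,a.split(",")); t=np.array(t); t[3]=cur[3]+(t[3]-cur[3]+90)%180-90; c0=cur.copy(); n=int(n)
    for i in range(1,n+1):
        f=i/n; f=f*f*(3-2*f) if n>2 else f; cur=c0+(t-c0)*f
        d=(cur-base); th=np.radians(base[3]); X=np.array([-np.sin(th),np.cos(th)]); Y=np.array([np.cos(th),np.sin(th)])
        r=[d[:2]@X/250,d[:2]@Y/250,-d[2]/250,0,0,-np.radians(d[3])/2]
        assert max(map(abs,r))<=1,r
        rows.append([round(float(v),4) if v else 0 for v in r])
        if len(rows)==10: flush()
flush()
E
python3 plan.py 380,-450,200,-40,7 ! 460,-235,200,-10,7 ! 446,-17,150,17.5,8 !
```

```text
t 3.9 at [ 221.2 -637.7  231.3  -70.9] grip 1.0 F [ 0.6 -0.9 -0.7] tilt [-0.      0.0001]
[[0.0469, -0.0278, 0.0069, 0, 0, -0.0149], [0.1678, -0.0994, 0.0248, 0, 0, -0.0534], [0.3331, -0.1973, 0.0492, 0, 0, -0.1061], [0.5132, -0.304, 0.0759, 0, 0, -0.1634], [0.6785, -0.4019, 0.1003, 0, 0, -0.216], [0.7993, -0.4735, 0.1182, 0, 0, -0.2545], [0.8462, -0.5013, 0.1251, 0, 0, -0.2695]]
[[0.0479, -0.017, 0, 0, 0, -0.0145], [0.1714, -0.061, 0, 0, 0, -0.0519], [0.3403, -0.1211, 0, 0, 0, -0.103], [0.5242, -0.1866, 0, 0, 0, -0.1588], [0.6931, -0.2467, 0, 0, 0, -0.2099], [0.8166, -0.2906, 0, 0, 0, -0.2473], [0.8645, -0.3077, 0, 0, 0, -0.2618]]
[[0.0365, -0.0089, 0.0086, 0, 0, -0.0103], [0.1327, -0.0323, 0.0312, 0, 0, -0.0375], [0.2686, -0.0654, 0.0633, 0, 0, -0.0759], [0.4245, -0.1033, 0.1, 0, 0, -0.12], [0.5804, -0.1412, 0.1367, 0, 0, -0.1641], [0.7164, -0.1743, 0.1688, 0, 0, -0.2025], [0.8125, -0.1977, 0.1914, 0, 0, -0.2297], [0.849, -0.2066, 0.2, 0, 0, -0.24]]
```

send_rows([
  [0.047,-0.028,0.007,0,0,-0.015],
  [0.168,-0.1,0.025,0,0,-0.053],
  [0.333,-0.197,0.049,0,0,-0.106],
  [0.513,-0.304,0.076,0,0,-0.163],
  [0.679,-0.402,0.1,0,0,-0.216],
  [0.8,-0.474,0.118,0,0,-0.255],
  [0.846,-0.501,0.125,0,0,-0.27],
], fingers=0, newtons=30)

```text
t: 4.6
eef_pos: [0.382, -0.4461, 0.1993]
ee_rot: [[0.637, 0.771, -0.0], [0.771, -0.637, 0.002], [0.001, -0.001, -1.0]]
ft_force: [0.1, -0.6, 0.3]
gripper_width: 1.001
```

send_rows([
  [0.048,-0.017,0,0,0,-0.015],
  [0.171,-0.061,0,0,0,-0.052],
  [0.34,-0.121,0,0,0,-0.103],
  [0.524,-0.187,0,0,0,-0.159],
  [0.693,-0.247,0,0,0,-0.21],
  [0.817,-0.291,0,0,0,-0.247],
  [0.865,-0.308,0,0,0,-0.262],
])

```text
t: 5.3
eef_pos: [0.4601, -0.2331, 0.2005]
ee_rot: [[0.168, 0.986, 0.001], [0.986, -0.168, -0.0], [-0.0, 0.001, -1.0]]
ft_force: [-0.3, -0.1, -0.2]
gripper_width: 1.0
```

send_rows([
  [0.037,-0.009,0.009,0,0,-0.01],
  [0.133,-0.032,0.031,0,0,-0.038],
  [0.269,-0.065,0.063,0,0,-0.076],
  [0.425,-0.103,0.1,0,0,-0.12],
  [0.58,-0.141,0.137,0,0,-0.164],
  [0.716,-0.174,0.169,0,0,-0.203],
  [0.813,-0.198,0.191,0,0,-0.23],
  [0.849,-0.207,0.2,0,0,-0.24],
  [0.849,-0.207,0.2,0,0,-0.24],
])

```text
t: 6.2
eef_pos: [0.4451, -0.0171, 0.1498]
ee_rot: [[-0.302, 0.953, -0.001], [0.953, 0.302, -0.0], [-0.0, -0.001, -1.0]]
ft_force: [-0.5, -0.7, -0.3]
gripper_width: 0.997
```

```bash
python3 plan.py 444.8,-17,0,17.6,9
```

```text
t 6.2 at [445.1 -17.1 149.8  17.6] grip 0.997 F [-0.5 -0.7 -0.3] tilt [-0.0006 -0.0004]
[[0.0, -0.0, 0.0205, 0, 0, -0.0], [0.0001, -0.0001, 0.0756, 0, 0, -0.0], [0.0002, -0.0003, 0.1554, 0, 0, -0.0], [0.0003, -0.0004, 0.2499, 0, 0, -0.0], [0.0004, -0.0006, 0.3493, 0, 0, -0.0], [0.0006, -0.0008, 0.4439, 0, 0, -0.0001], [0.0007, -0.0009, 0.5236, 0, 0, -0.0001], [0.0007, -0.001, 0.5787, 0, 0, -0.0001], [0.0008, -0.001, 0.5992, 0, 0, -0.0001]]
```

send_rows([
  [0,0,0.02,0,0,0],
  [0,0,0.075,0,0,0],
  [0,0,0.155,0,0,0],
  [0,0,0.25,0,0,0],
  [0,0,0.35,0,0,0],
  [0,-0.001,0.444,0,0,0],
  [0,-0.001,0.524,0,0,0],
  [0,-0.001,0.579,0,0,0],
  [0,-0.001,0.599,0,0,0],
  [0,-0.001,0.599,0,0,0],
])

```text
t: 7.2
eef_pos: [0.4449, -0.0179, -0.0002]
ee_rot: [[-0.3, 0.954, -0.001], [0.954, 0.3, 0.0], [0.001, -0.001, -1.0]]
ft_force: [-0.6, -0.3, 0.4]
gripper_width: 1.0
```

send_rows([
  [0,0,0,0,0,0],
  [0,0,0,0,0,0],
  [0,0,0,0,0,0],
  [0,0,0,0,0,0],
  [0,0,0,0,0,0],
  [0,0,0,0,0,0],
  [0,0,0,0,0,0],
  [0,0,0,0,0,0],
], fingers=1, newtons=30)

```text
t: 8.0
eef_pos: [0.4463, -0.0174, 0.0016]
ee_rot: [[-0.302, 0.953, 0.002], [0.953, 0.302, -0.001], [-0.002, 0.002, -1.0]]
ft_force: [0.2, -1.4, 6.1]
gripper_width: 0.688
```

```bash
python3 plan.py 444.8,-17,130,17.6,8 ! 530,-120,150,0,8 ! 608,-218.5,150,-10.3,8 
```

```text
t 8.0 at [446.3 -17.4   1.6  17.6] grip 0.688 F [ 0.2 -1.4  6.1] tilt [ 0.0024 -0.0011]
[[0.0001, -0.0002, -0.0221, 0, 0, 0.0], [0.0005, -0.0008, -0.0803, 0, 0, 0.0], [0.0011, -0.0017, -0.1625, 0, 0, 0.0], [0.0017, -0.0027, -0.2568, 0, 0, 0.0], [0.0024, -0.0036, -0.3511, 0, 0, 0.0], [0.0029, -0.0045, -0.4334, 0, 0, 0.0], [0.0033, -0.0051, -0.4916, 0, 0, 0.0], [0.0035, -0.0053, -0.5136, 0, 0, 0.0]]
[[-0.0213, 0.0086, -0.0034, 0, 0, 0.0066], [-0.0775, 0.0313, -0.0125, 0, 0, 0.024], [-0.1569, 0.0634, -0.0253, 0, 0, 0.0486], [-0.2479, 0.1001, -0.04, 0, 0, 0.0768], [-0.3389, 0.1369, -0.0547, 0, 0, 0.105], [-0.4183, 0.169, -0.0675, 0, 0, 0.1296], [-0.4745, 0.1917, -0.0766, 0, 0, 0.147], [-0.4958, 0.2003, -0.08, 0, 0, 0.1536]]
[[-0.0169, 0.0134, 0, 0, 0, 0.0039], [-0.0616, 0.0488, 0, 0, 0, 0.014], [-0.1247, 0.0987, 0, 0, 0, 0.0284], [-0.197, 0.156, 0, 0, 0, 0.0449], [-0.2693, 0.2133, 0, 0, 0, 0.0614], [-0.3324, 0.2632, 0, 0, 0, 0.0758], [-0.3771, 0.2986, 0, 0, 0, 0.086], [-0.394, 0.312, 0, 0, 0, 0.0899]]
```

send_rows([
  [0,0,-0.022,0,0,0],
  [0,0,-0.08,0,0,0],
  [0,0,-0.162,0,0,0],
  [0,0,-0.257,0,0,0],
  [0,0,-0.351,0,0,0],
  [0,0,-0.433,0,0,0],
  [0,0,-0.492,0,0,0],
  [0,0,-0.514,0,0,0],
])

```text
t: 8.8
eef_pos: [0.4455, -0.0168, 0.1302]
ee_rot: [[-0.302, 0.953, 0.002], [0.953, 0.302, -0.0], [-0.001, 0.002, -1.0]]
ft_force: [-0.3, -0.8, -1.0]
gripper_width: 0.691
```

send_rows([
  [-0.021,0.009,-0.003,0,0,0.007],
  [-0.078,0.031,-0.013,0,0,0.024],
  [-0.157,0.063,-0.025,0,0,0.049],
  [-0.248,0.1,-0.04,0,0,0.077],
  [-0.339,0.137,-0.055,0,0,0.105],
  [-0.418,0.169,-0.068,0,0,0.13],
  [-0.475,0.192,-0.077,0,0,0.147],
  [-0.496,0.2,-0.08,0,0,0.154],
])

```text
t: 9.6
eef_pos: [0.5309, -0.1217, 0.1481]
ee_rot: [[0.004, 1.0, -0.001], [1.0, -0.004, 0.0], [0.0, -0.001, -1.0]]
ft_force: [0.0, -0.6, -1.1]
gripper_width: 0.686
```

send_rows([
  [-0.017,0.013,0,0,0,0.004],
  [-0.062,0.049,0,0,0,0.014],
  [-0.125,0.099,0,0,0,0.028],
  [-0.197,0.156,0,0,0,0.045],
  [-0.269,0.213,0,0,0,0.061],
  [-0.332,0.263,0,0,0,0.076],
  [-0.377,0.299,0,0,0,0.086],
  [-0.394,0.312,0,0,0,0.09],
  [-0.394,0.312,0,0,0,0.09],
])

```text
t: 10.5
eef_pos: [0.6082, -0.2189, 0.1485]
ee_rot: [[0.18, 0.984, -0.0], [0.984, -0.18, 0.0], [0.0, -0.001, -1.0]]
ft_force: [-0.6, 0.5, -0.9]
gripper_width: 0.689
```

```bash
python3 plan.py; python3 meas.py fuse_tin spares_case; python3 - <<'E'
from bench import arm
import cv2
a=arm.snapshot("top")["frame"][110:270,230:430,::-1];b=arm.snapshot("side")["frame"][120:300,270:470,::-1]
f=lambda x:cv2.resize(x,(400,int(x.shape[0]*2)),interpolation=cv2.INTER_CUBIC)[:320]
cv2.imwrite("pics/c2.png",cv2.hconcat([f(a),f(b)]))
E
```

```text
t 10.5 at [ 608.2 -218.9  148.5  -10.4] grip 0.689 F [-0.6  0.5 -0.9] tilt [-0.0005  0.0003]
fuse_tin no top mask ['side']
fuse_tin xyz [686.2   4.7   0. ] yaw 180.9 iou 0.714 | zfree [686.2   4.7   0. ] 0.714 {'side': [685.8, 4.8]}
spares_case xyz [ 543.9 -254.     0. ] yaw 200.6 iou 0.063 | zfree [  754.3  -306.1 -1808. ] 0.297 {'top': [547.4, -253.0], 'side': [542.4, -255.5]}
```

View pics/c2.png

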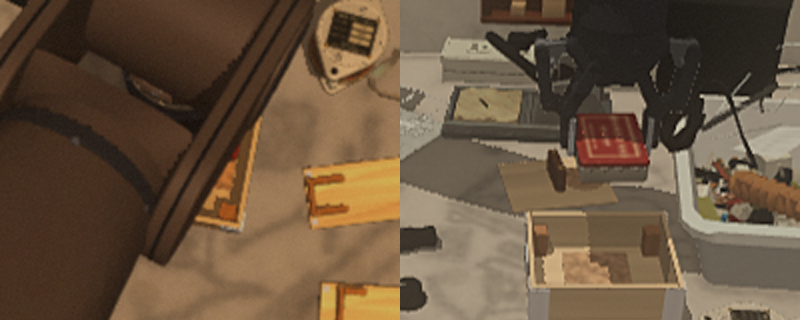

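```bash
cat > fix.py <<'E'
import pickle,numpy as np
Q=pickle.load(open("q.pkl","rb")); Q["spares_case"]=np.array([.6083,-.2185,0,np.radians(-10.2)]); pickle.dump(Q,open("q.pkl","wb"))
E
python3 fix.py; python3 - <<'E'
from h import *
from bench import arm
p=arm.snapshot("side"); r=arm.silhouettes(p,"fuse_tin")[0]
for z in (.146,.1485): 
    q,s=fit("fuse_tin",[(p,r["mask"])],[.608,-.2185,z,np.radians(-10.3)],[0,1,3]); print(q[:3]*1e3,np.degrees(q[3]),s,r["score"])
m=arm.silhouettes(p,"spares_case")[0]; q,s=fit("spares_case",[(p,m["mask"])],[.608,-.2185,0,np.radians(-10.3)],[0,1,3]);print(q*1e3,np.degrees(q[3]),s)
E
python3 plan.py 608.2,-218.7,60,-10.3,7 608.2,-218.7,60,-10.3,1 ! 608.2,-218.7,8,-10.3,8  608.2,-218.7,8,-10.3,1
```

```text
[ 608.82542861 -219.68951735  146.        ] -13.428439639163471 0.9090264650283554 0.65
[ 607.40308087 -223.43627677  148.5       ] -14.107300888344906 0.9022902196358176 0.65
[ 606.64414609 -221.23265796    0.         -174.79642679] -10.015097529274309 0.978878733838609
t 11.05 at [ 608.1 -218.5  149.   -10.4] grip 0.692 F [ 0.  -0.  -0.1] tilt [ 0.0001 -0.0001]
[[-0.0, 0.0, 0.0197, 0, 0, -0.0], [-0.0002, 0.0001, 0.0705, 0, 0, -0.0001], [-0.0003, 0.0003, 0.14, 0, 0, -0.0002], [-0.0005, 0.0004, 0.2158, 0, 0, -0.0003], [-0.0007, 0.0006, 0.2853, 0, 0, -0.0004], [-0.0008, 0.0007, 0.3361, 0, 0, -0.0005], [-0.0008, 0.0007, 0.3558, 0, 0, -0.0005], [-0.0008, 0.0007, 0.3558, 0, 0, -0.0005]]
[[0, 0, 0.0089, 0, 0, 0], [0, 0, 0.0325, 0, 0, 0], [0, 0, 0.0658, 0, 0, 0], [0, 0, 0.104, 0, 0, 0], [0, 0, 0.1422, 0, 0, 0], [0, 0, 0.1755, 0, 0, 0], [0, 0, 0.1991, 0, 0, 0], [0, 0, 0.208, 0, 0, 0], [0, 0, 0.208, 0, 0, 0]]
```

send_rows([
  [0,0,0.02,0,0,0],
  [0,0,0.07,0,0,0],
  [0,-0.001,0.14,0,0,0],
  [0,-0.001,0.216,0,0,0],
  [-0.001,0,0.285,0,0,-0.0005],
  [-0.002,0,0.336,0,0,-0.0005],
  [-0.002,0,0.356,0,0,-0.0005],
  [-0.002,0,0.356,0,0,-0.0005],
])

```text
t: 11.85
eef_pos: [0.6074, -0.2188, 0.0585]
ee_rot: [[0.179, 0.984, -0.002], [0.984, -0.179, 0.001], [0.001, -0.002, -1.0]]
ft_force: [0.2, 0.6, -1.0]
gripper_width: 0.69
```

send_rows([
  [0,0,0.009,0,0,0],
  [0,0,0.033,0,0,0],
  [0,0,0.066,0,0,0],
  [0,0,0.104,0,0,0],
  [0,0,0.142,0,0,0],
  [0,0,0.175,0,0,0],
  [0,0,0.198,0,0,0],
  [0,0,0.205,0,0,0],
  [0,0,0.205,0,0,0],
])

```text
t: 12.75
eef_pos: [0.6081, -0.2191, 0.0086]
ee_rot: [[0.179, 0.984, -0.0], [0.984, -0.179, 0.0], [0.0, -0.0, -1.0]]
ft_force: [-0.9, 0.6, 0.1]
gripper_width: 0.693
```

```bash
python3 plan.py
```

```text
t 12.75 at [ 608.1 -219.1    8.6  -10.3] grip 0.693 F [-0.9  0.6  0.1] tilt [-0.0001  0.0001]
```

send_rows([
  [0,0,0.002,0,0,0],
  [0,0,0.003,0,0,0],
  [0,0,0.003,0,0,0],
])

```text
t: 13.05
eef_pos: [0.6081, -0.2191, 0.0086]
ee_rot: [[0.179, 0.984, -0.0], [0.984, -0.179, 0.0], [0.0, -0.0, -1.0]]
ft_force: [-3.1, 1.7, 5.3]
gripper_width: 0.692
```

send_rows([
  [0,0,0,0,0,0],
  [0,0,0,0,0,0],
  [0,0,0,0,0,0],
  [0,0,0,0,0,0],
  [0,0,0,0,0,0],
], fingers=0.15)

```text
t: 13.55
eef_pos: [0.608, -0.2191, 0.0076]
ee_rot: [[0.179, 0.984, 0.0], [0.984, -0.179, -0.0], [-0.0, 0.0, -1.0]]
ft_force: [0.6, -0.0, 0.7]
gripper_width: 0.85
```

send_rows([
  [0,0,-0.02,0,0,0],
  [0,0,-0.08,0,0,0],
  [0,0,-0.16,0,0,0],
  [0,0,-0.28,0,0,0],
  [0,0,-0.4,0,0,0],
  [0,0,-0.52,0,0,0],
  [0,0,-0.58,0,0,0],
  [0,0,-0.6,0,0,0],
])

```text
t: 14.35
eef_pos: [0.6093, -0.2197, 0.1613]
ee_rot: [[0.179, 0.984, 0.005], [0.984, -0.179, -0.003], [-0.002, 0.005, -1.0]]
ft_force: [-0.1, -0.4, -0.2]
gripper_width: 0.851
```

```bash
python3 plan.py 610,-33,160,0,8 610,-33,160,0,1
```

```text
t 14.35 at [ 609.3 -219.7  161.3  -10.3] grip 0.851 F [-0.1 -0.4 -0.2] tilt [ 0.0048 -0.0026]
[[0.0316, -0.0056, 0.0002, 0, 0, -0.0039], [0.1149, -0.0204, 0.0008, 0, 0, -0.0141], [0.2327, -0.0414, 0.0017, 0, 0, -0.0285], [0.3677, -0.0654, 0.0027, 0, 0, -0.045], [0.5027, -0.0894, 0.0037, 0, 0, -0.0615], [0.6205, -0.1104, 0.0045, 0, 0, -0.0759], [0.7038, -0.1252, 0.0052, 0, 0, -0.0861], [0.7354, -0.1308, 0.0054, 0, 0, -0.09], [0.7354, -0.1308, 0.0054, 0, 0, -0.09]]
```

send_rows([
  [0.032,-0.006,0,0,0,-0.004],
  [0.115,-0.02,0.001,0,0,-0.014],
  [0.233,-0.041,0.002,0,0,-0.029],
  [0.368,-0.065,0.003,0,0,-0.045],
  [0.503,-0.089,0.004,0,0,-0.062],
  [0.621,-0.11,0.005,0,0,-0.076],
  [0.704,-0.125,0.005,0,0,-0.086],
  [0.735,-0.131,0.005,0,0,-0.09],
  [0.735,-0.131,0.005,0,0,-0.09],
], fingers=0.5)

```text
t: 15.25
eef_pos: [0.6076, -0.0304, 0.155]
ee_rot: [[-0.003, 1.0, -0.003], [1.0, 0.003, 0.001], [0.001, -0.003, -1.0]]
ft_force: [0.2, 0.5, -0.3]
gripper_width: 0.502
```

```bash
python3 meas.py spares_case; python3 - <<'E'
from h import *
from bench import arm
import pickle
p=arm.snapshot("top"); r=arm.silhouettes(p,"fuse_tin")
if r:
    q,s=fit("fuse_tin",[(p,r[0]["mask"])],[.608,-.2185,.007,np.radians(-10.3)],[0,1,3]); print(q*1e3,np.degrees(q[3]),s,r[0]["score"])
f=4; a=cv2.resize(p["frame"][125:235,270:380,::-1],None,fx=f,fy=f,interpolation=cv2.INTER_CUBIC)
cv2.imwrite("pics/c3.png",a)
E
python3 plan.py 610,-33,12,0,9 610,-33,12,0,1
```

```text
spares_case xyz [ 608.1 -219.2    0. ] yaw 169.7 iou 0.745 | zfree [ 608.5 -218.4   -2.3] 0.755 {'top': [608.5, -218.3], 'side': [606.9, -221.3]}
[ 606.51849394 -219.57894273    7.         -151.59239205] -8.685604270755123 0.9510233653323673 0.79
t 15.55 at [ 6.087e+02 -3.340e+01  1.565e+02 -1.000e-01] grip 0.496 F [ 0.   0.1 -0. ] tilt [-0.0001 -0.0001]
[[0.0001, 0.0002, 0.0198, 0, 0, -0.0], [0.0002, 0.0007, 0.0729, 0, 0, -0.0001], [0.0004, 0.0013, 0.1498, 0, 0, -0.0002], [0.0007, 0.0022, 0.241, 0, 0, -0.0003], [0.001, 0.003, 0.3369, 0, 0, -0.0004], [0.0013, 0.0038, 0.4281, 0, 0, -0.0006], [0.0015, 0.0045, 0.505, 0, 0, -0.0006], [0.0016, 0.005, 0.5581, 0, 0, -0.0007], [0.0017, 0.0052, 0.5779, 0, 0, -0.0007], [0.0017, 0.0052, 0.5779, 0, 0, -0.0007]]
```

View pics/c3.png

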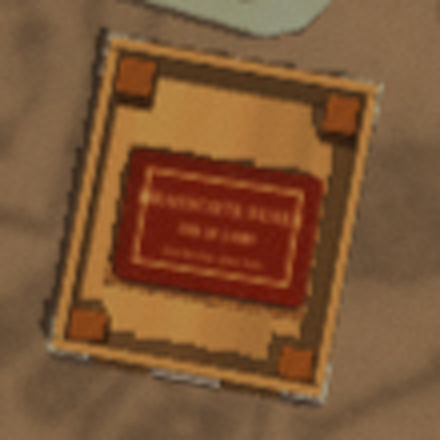

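```bash
python3 - <<'E'
from h import *
from bench import arm
p=arm.snapshot("top"); im=p["frame"].astype(float)
roi=np.zeros((480,640),bool); roi[130:230,280:370]=1
hsv=cv2.cvtColor(p["frame"],cv2.COLOR_RGB2HSV); 
red=roi&((hsv[...,0]<6)|(hsv[...,0]>170))&(hsv[...,1]>150)
red=cv2.morphologyEx(red.astype(np.uint8),cv2.MORPH_CLOSE,np.ones((9,9)))
n,l,st,_=cv2.connectedComponentsWithStats(red); k=1+np.argmax(st[1:,4]); m=l==k; print(st[k])
for S0 in [(60,86,23)]:
    q,s=fit("fuse_tin",[(p,m)],[.608,-.2185,.007,np.radians(-10.3)],[0,1,3]); print("tin red",q*1e3,np.degrees(q[3]),s)
P["lid"]=[box(0,0,60,86,22,23)]
q,s=fit("lid",[(p,m)],[.608,-.2185,.007,np.radians(-10.3)],[0,1,3]); print("lid only",q*1e3,np.degrees(q[3]),s)
# cork pad in first picture, ledges
im0=cv2.cvtColor(cv2.imread("pics/top0.png"),cv2.COLOR_BGR2HSV)
led=(im0[...,0]<13)&(im0[...,1]>150)&roi
n,l,st,ce=cv2.connectedComponentsWithStats(led.astype(np.uint8))
for i in range(1,n):
    if st[i,4]>25: print("ledge",st[i],np.round(onplane(p,ce[i],.035)*1e3,1))
for k in [(300,180),(325,205),(290,150),(310,200)]: print(k,im0[k[1],k[0]])
E
```

```text
[ 299  163   51   39 1506]
tin red [ 607.69689082 -218.88064695    7.         -165.3885505 ] -9.476065923266574 0.874800290486565
lid only [ 606.73817488 -218.37771272    7.         -145.97335574] -8.363657205097148 0.9164637857577602
ledge [299 139  10  12  81] [ 672.6 -181.8   35. ]
ledge [351 149  10  12  71] [ 655.3 -273.6   35. ]
ledge [287 202  10   9  63] [ 562.1 -161.5   35. ]
ledge [339 211  10   9  58] [ 545.8 -253.4   35. ]
(300, 180) [ 14 187 149]
(325, 205) [ 16 172 179]
(290, 150) [ 15 116 121]
(310, 200) [ 16 170 191]
```

```bash
python3 - <<'E'
from h import *
from bench import arm
p=arm.snapshot("top")
g=lambda u,v,z: onplane(p,((u+.5)/4-.5+270,(v+.5)/4-.5+125),z)
print([np.round(1e3*g(u,v,.030),1) for u,v in((133,150),(322,180),(305,308),(112,275),(218,228.25))])
print([np.round(1e3*g(u,v,.048),1) for u,v in((108,34),(382,82),(322,400),(48,346))], "case mean",1e3*np.mean([g(u,v,.048) for u,v in((108,34),(382,82),(322,400),(48,346))],0))
Q=np.array([.6089,-.2178,0]);A=np.radians(-10.4)
im=cv2.resize(p["frame"][125:235,270:380,::-1],None,fx=5,fy=5,interpolation=cv2.INTER_CUBIC)
for b,c in((box(0,0,60,86,30,30),(0,255,0)),(box(0,0,66,92,7,7),(255,255,0)),(box(0,0,130,110,48,48),(255,0,255)),(box(0,0,140,120,48,48),(255,0,0))):
    h=cv2.convexHull(((proj(p,b@R(A).T+Q)+.5-[270,125])*5-.5).astype(np.float32)); cv2.polylines(im,[np.int32(np.round(h*16))],True,c,1,cv2.LINE_AA,4)
cv2.imwrite("pics/c4.png",im)
E
```

```text
[array([ 641.5, -181. ,   30. ]), array([ 628.5, -265.2,   30. ]), array([ 571.2, -257.8,   30. ]), array([ 585.4, -172.2,   30. ]), array([ 606.6, -219.1,   30. ])]
[array([ 688.9, -170.4,   48. ]), array([ 668.3, -290.3,   48. ]), array([ 528.9, -264.7,   48. ]), array([ 551.6, -145.8,   48. ])] case mean [ 609.41501606 -217.79275718   48.        ]
```

View pics/c4.png

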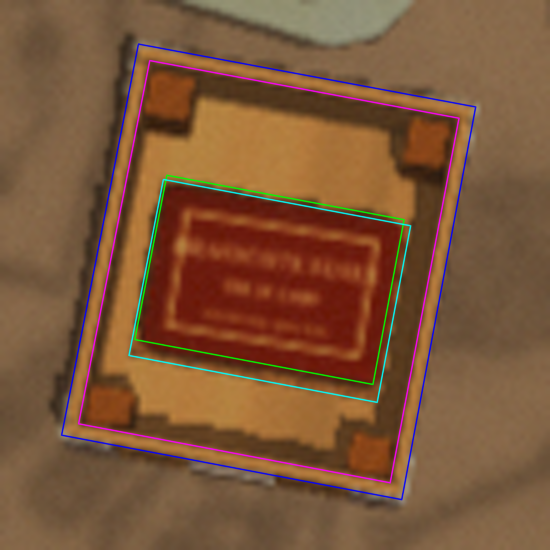

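The tin lies square, but about 2 mm short of centre along the case's x axis. I'll regrip it and shift it.

```bash
python3 plan.py 608.1,-219.1,130,-10.4,8 608.1,-219.1,130,-10.4,2 608.1,-219.1,9,-10.4,8 608.1,-219.1,9,-10.4,2
```

```text
t 15.65 at [ 6.087e+02 -3.330e+01  1.566e+02 -1.000e-01] grip 0.498 F [-0.4  0.3 -0.1] tilt [ 0. -0.]
[[-0.0319, -0.0001, 0.0046, 0, 0, 0.0039], [-0.1161, -0.0002, 0.0166, 0, 0, 0.0141], [-0.2352, -0.0005, 0.0336, 0, 0, 0.0285], [-0.3716, -0.0008, 0.0532, 0, 0, 0.045], [-0.5081, -0.001, 0.0727, 0, 0, 0.0616], [-0.6271, -0.0013, 0.0897, 0, 0, 0.076], [-0.7113, -0.0014, 0.1018, 0, 0, 0.0862], [-0.7432, -0.0015, 0.1063, 0, 0, 0.0901], [-0.7432, -0.0015, 0.1063, 0, 0, 0.0901], [-0.7432, -0.0015, 0.1063, 0, 0, 0.0901]]
[[0, 0, 0.0208, 0, 0, 0], [0, 0, 0.0756, 0, 0, 0], [0, 0, 0.1531, 0, 0, 0], [0, 0, 0.242, 0, 0, 0], [0, 0, 0.3309, 0, 0, 0], [0, 0, 0.4084, 0, 0, 0], [0, 0, 0.4632, 0, 0, 0], [0, 0, 0.484, 0, 0, 0], [0, 0, 0.484, 0, 0, 0], [0, 0, 0.484, 0, 0, 0]]
```

send_rows([
  [-0.032,0,0.005,0,0,0.004],
  [-0.116,0,0.017,0,0,0.014],
  [-0.235,0,0.034,0,0,0.028],
  [-0.372,-0.001,0.053,0,0,0.045],
  [-0.508,-0.001,0.073,0,0,0.062],
  [-0.627,-0.001,0.09,0,0,0.076],
  [-0.711,-0.0015,0.102,0,0,0.086],
  [-0.743,-0.0015,0.106,0,0,0.09],
  [-0.743,-0.0015,0.106,0,0,0.09],
  [-0.743,-0.0015,0.106,0,0,0.09],
], fingers=0.15)

```text
t: 16.65
eef_pos: [0.6084, -0.2174, 0.1301]
ee_rot: [[0.178, 0.984, -0.0], [0.984, -0.178, 0.001], [0.001, -0.0, -1.0]]
ft_force: [-0.9, 0.4, 0.4]
gripper_width: 0.847
```

```bash
python3 plan.py 608.1,-219.1,9,-10.4,8 608.1,-219.1,9,-10.4,2
```

```text
t 16.65 at [ 608.4 -217.4  130.1  -10.3] grip 0.847 F [-0.9  0.4  0.4] tilt [-0.0001  0.0006]
[[-0.0003, 0.0, 0.0208, 0, 0, 0.0], [-0.0011, 0.0, 0.0757, 0, 0, 0.0002], [-0.0022, 0.0001, 0.1533, 0, 0, 0.0003], [-0.0034, 0.0001, 0.2422, 0, 0, 0.0005], [-0.0047, 0.0001, 0.3312, 0, 0, 0.0007], [-0.0058, 0.0001, 0.4088, 0, 0, 0.0009], [-0.0066, 0.0002, 0.4637, 0, 0, 0.001], [-0.0069, 0.0002, 0.4845, 0, 0, 0.0011], [-0.0069, 0.0002, 0.4845, 0, 0, 0.0011], [-0.0069, 0.0002, 0.4845, 0, 0, 0.0011]]
```

send_rows([
  [0,0,0.021,0,0,0],
  [-0.001,0,0.076,0,0,0],
  [-0.002,0,0.153,0,0,0],
  [-0.003,0,0.242,0,0,0.0005],
  [-0.005,0,0.331,0,0,0.0007],
  [-0.006,0,0.409,0,0,0.001],
  [-0.007,0,0.464,0,0,0.001],
  [-0.007,0,0.484,0,0,0.001],
  [-0.007,0,0.484,0,0,0.001],
])

```text
t: 17.55
eef_pos: [0.6075, -0.2193, 0.008]
ee_rot: [[0.181, 0.984, -0.002], [0.984, -0.181, 0.001], [0.001, -0.002, -1.0]]
ft_force: [-0.4, -0.1, -0.5]
gripper_width: 0.851
```

send_rows([
  [0,0,0,0,0,0],
  [0,0,0,0,0,0],
  [0,0,0,0,0,0],
  [0,0,0,0,0,0],
  [0,0,-0.006,0,0,0],
  [0,0,-0.012,0,0,0],
  [0,0,-0.016,0,0,0],
  [0,0,-0.016,0,0,0],
], fingers=1)

```text
t: 18.35
eef_pos: [0.6079, -0.2199, 0.013]
ee_rot: [[0.181, 0.983, -0.0], [0.983, -0.181, 0.0], [0.0, -0.0, -1.0]]
ft_force: [0.3, -0.0, -1.7]
gripper_width: 0.685
```

```bash
python3 plan.py 610.1,-218.3,13,-10.4,3 610.1,-218.3,9.4,-10.4,4  610.1,-218.3,9.4,-10.4,1
```

```text
t 18.35 at [ 607.9 -219.9   13.   -10.4] grip 0.685 F [ 0.3 -0.  -1.7] tilt [-0.0002  0.0001]
[[0.002, 0.002, -0.0, 0, 0, -0.0001], [0.0058, 0.0056, -0.0, 0, 0, -0.0002], [0.0078, 0.0076, -0.0, 0, 0, -0.0003], [0.0078, 0.0076, 0.0022, 0, 0, -0.0003], [0.0078, 0.0076, 0.0072, 0, 0, -0.0003], [0.0078, 0.0076, 0.0121, 0, 0, -0.0003], [0.0078, 0.0076, 0.0144, 0, 0, -0.0003], [0.0078, 0.0076, 0.0144, 0, 0, -0.0003]]
```

send_rows([
  [0.002,0.002,0,0,0,0],
  [0.004,0.006,0,0,0,0],
  [0.005,0.008,0,0,0,0],
  [0.005,0.008,0.004,0,0,0],
  [0.005,0.008,0.009,0,0,0],
  [0.005,0.008,0.014,0,0,0],
  [0.005,0.008,0.016,0,0,0],
  [0.005,0.008,0.017,0,0,0],
])

```text
t: 19.15
eef_pos: [0.6103, -0.219, 0.0103]
ee_rot: [[0.181, 0.984, -0.001], [0.984, -0.181, 0.0], [0.0, -0.001, -1.0]]
ft_force: [-5.4, 2.3, 7.3]
gripper_width: 0.688
```

send_rows([
  [0,0,0,0,0,0],
  [0,0,0,0,0,0],
  [0,0,0,0,0,0],
  [0,0,0,0,0,0],
  [0,0,0,0,0,0],
], fingers=0.15)

```text
t: 19.65
eef_pos: [0.6101, -0.219, 0.0086]
ee_rot: [[0.181, 0.983, -0.0], [0.983, -0.181, 0.0], [0.0, -0.0, -1.0]]
ft_force: [-0.1, 0.7, -0.4]
gripper_width: 0.852
```

send_rows([
  [0,0,-0.02,0,0,0],
  [0,0,-0.08,0,0,0],
  [0,0,-0.16,0,0,0],
  [0,0,-0.28,0,0,0],
  [0,0,-0.4,0,0,0],
  [0,0,-0.52,0,0,0],
  [0,0,-0.58,0,0,0],
  [0,0,-0.6,0,0,0],
  [0,0,-0.6,0,0,0],
])

```text
t: 20.55
eef_pos: [0.6103, -0.2191, 0.1594]
ee_rot: [[0.181, 0.983, 0.001], [0.983, -0.181, -0.0], [-0.0, 0.001, -1.0]]
ft_force: [0.5, -0.8, 0.2]
gripper_width: 0.857
```

```bash
python3 plan.py 611,-33,130,0,8 611,-33,130,0,2
```

```text
t 20.55 at [ 610.3 -219.1  159.4  -10.4] grip 0.857 F [ 0.5 -0.8  0.2] tilt [ 0.0009 -0.0005]
[[0.0315, -0.0057, 0.0051, 0, 0, -0.0039], [0.1145, -0.0206, 0.0184, 0, 0, -0.0142], [0.2318, -0.0418, 0.0372, 0, 0, -0.0288], [0.3663, -0.066, 0.0588, 0, 0, -0.0455], [0.5008, -0.0902, 0.0804, 0, 0, -0.0622], [0.6182, -0.1113, 0.0992, 0, 0, -0.0768], [0.7012, -0.1263, 0.1126, 0, 0, -0.0871], [0.7326, -0.132, 0.1176, 0, 0, -0.091], [0.7326, -0.132, 0.1176, 0, 0, -0.091], [0.7326, -0.132, 0.1176, 0, 0, -0.091]]
```

send_rows([
  [0.032,-0.006,0.005,0,0,-0.004],
  [0.115,-0.021,0.018,0,0,-0.014],
  [0.232,-0.042,0.037,0,0,-0.029],
  [0.366,-0.066,0.059,0,0,-0.046],
  [0.501,-0.09,0.08,0,0,-0.062],
  [0.618,-0.111,0.099,0,0,-0.077],
  [0.701,-0.126,0.113,0,0,-0.087],
  [0.733,-0.132,0.118,0,0,-0.091],
  [0.733,-0.132,0.118,0,0,-0.091],
  [0.733,-0.132,0.118,0,0,-0.091],
], fingers=0.5)

```text
t: 21.55
eef_pos: [0.6107, -0.0329, 0.1289]
ee_rot: [[-0.0, 1.0, -0.001], [1.0, 0.0, -0.0], [-0.0, -0.001, -1.0]]
ft_force: [0.2, -1.9, -0.5]
gripper_width: 0.5
```

```bash
python3 plan.py 611,-33,12,0,8 611,-33,12,0,2; python3 - <<'E'
from h import *
from bench import arm
p=arm.snapshot("top")
Q=np.array([.6089,-.2178,0]);A=np.radians(-10.4)
im=cv2.resize(p["frame"][125:235,270:380,::-1],None,fx=5,fy=5,interpolation=cv2.INTER_CUBIC)
for b,c in((box(0,0,60,86,30,30),(0,255,0)),(box(0,0,66,92,7,7),(255,255,0)),):
    h=cv2.convexHull(((proj(p,b@R(A).T+Q)+.5-[270,125])*5-.5).astype(np.float32)); cv2.polylines(im,[np.int32(np.round(h*16))],True,c,1,cv2.LINE_AA,4)
cv2.imwrite("pics/c5.png",im)
r=arm.silhouettes(p,"fuse_tin")
if r: q,s=fit("fuse_tin",[(p,r[0]["mask"])],[.608,-.2185,.007,np.radians(-10.3)],[0,1,3]); print(q*1e3,np.degrees(q[3]),s)
E
```

```text
t 21.55 at [610.7 -32.9 128.9   0. ] grip 0.5 F [ 0.2 -1.9 -0.5] tilt [-0.0007 -0.0002]
[[-0.0, 0.0001, 0.0201, 0, 0, 0.0], [-0.0001, 0.0002, 0.0731, 0, 0, 0.0], [-0.0001, 0.0004, 0.1479, 0, 0, 0.0], [-0.0002, 0.0006, 0.2338, 0, 0, 0.0001], [-0.0003, 0.0009, 0.3196, 0, 0, 0.0001], [-0.0003, 0.0011, 0.3945, 0, 0, 0.0001], [-0.0004, 0.0012, 0.4475, 0, 0, 0.0001], [-0.0004, 0.0012, 0.4675, 0, 0, 0.0001], [-0.0004, 0.0012, 0.4675, 0, 0, 0.0001], [-0.0004, 0.0012, 0.4675, 0, 0, 0.0001]]
[ 609.41982744 -218.11505312    7.         -153.13912486] -8.774225532857399 0.9558093878279493
```

View pics/c5.png

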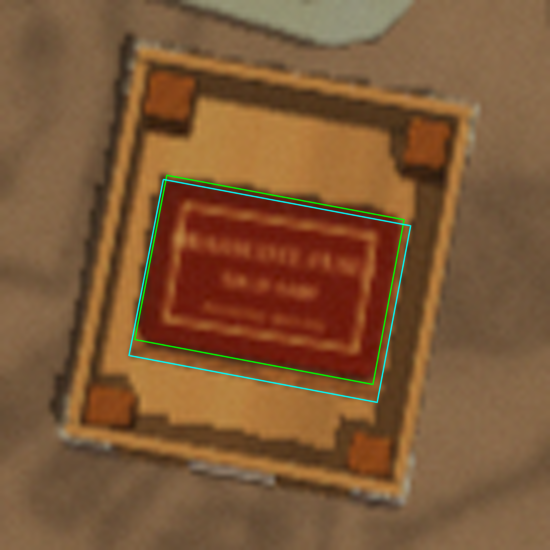

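send_rows([
  [0,0,0.02,0,0,0],
  [0,0,0.073,0,0,0],
  [0,0,0.148,0,0,0],
  [0,0,0.234,0,0,0],
  [0,0.001,0.32,0,0,0],
  [0,0.001,0.395,0,0,0],
  [0,0.001,0.447,0,0,0],
  [0,0.001,0.467,0,0,0],
  [0,0.001,0.467,0,0,0],
])

```text
t: 22.55
eef_pos: [0.6106, -0.0329, 0.0115]
ee_rot: [[0.0, 1.0, -0.002], [1.0, -0.0, 0.0], [0.0, -0.002, -1.0]]
ft_force: [0.5, -0.2, 0.3]
gripper_width: 0.501
```

send_rows([
  [0,0,0,0,0,0],
  [0,0,0,0,0,0],
  [0,0,0,0,0,0],
  [0,0,0,0,0,0],
  [0,0,0,0,0,0],
  [0,0,0,0,0,0],
  [0,0,0,0,0,0],
], fingers=1, newtons=70)

```text
t: 23.25
eef_pos: [0.6123, -0.0331, 0.014]
ee_rot: [[-0.0, 1.0, 0.002], [1.0, 0.0, -0.001], [-0.001, 0.002, -1.0]]
ft_force: [0.1, 0.0, 5.8]
gripper_width: 0.121
```

```bash
python3 plan.py 611,-33,100,0,8  ! 610,-125,100,-5,6  609.7,-218.7,100,-10.4,7 
```

```text
t 23.25 at [612.3 -33.1  14.    0. ] grip 0.121 F [0.1 0.  5.8] tilt [ 0.0024 -0.0006]
[[0.0, -0.0002, -0.0148, 0, 0, 0.0], [0.0, -0.0008, -0.0537, 0, 0, 0.0], [0.0001, -0.0016, -0.1088, 0, 0, 0.0], [0.0001, -0.0026, -0.172, 0, 0, 0.0], [0.0002, -0.0035, -0.2351, 0, 0, 0.0], [0.0002, -0.0043, -0.2902, 0, 0, 0.0], [0.0003, -0.0049, -0.3291, 0, 0, 0.0001], [0.0003, -0.0051, -0.3439, 0, 0, 0.0001]]
[[-0.0273, -0.0003, 0, 0, 0, 0.0032], [-0.0954, -0.001, 0, 0, 0, 0.0113], [-0.184, -0.002, 0, 0, 0, 0.0218], [-0.2726, -0.003, 0, 0, 0, 0.0323], [-0.3407, -0.0037, 0, 0, 0, 0.0404], [-0.368, -0.004, 0, 0, 0, 0.0436], [-0.3888, -0.0041, 0, 0, 0, 0.0462], [-0.4423, -0.0042, 0, 0, 0, 0.053], [-0.5155, -0.0045, 0, 0, 0, 0.0622], [-0.5953, -0.0047, 0, 0, 0, 0.0722]]
[[-0.0725, 0.0103, 0, 0, 0, 0.0092], [-0.1255, 0.0178, 0, 0, 0, 0.0159], [-0.146, 0.0208, 0, 0, 0, 0.0185]]
```

send_rows([
  [0,0,-0.015,0,0,0],
  [0,0,-0.054,0,0,0],
  [0,0,-0.109,0,0,0],
  [0,0,-0.172,0,0,0],
  [0,0,-0.235,0,0,0],
  [0,0,-0.29,0,0,0],
  [0,0,-0.329,0,0,0],
  [0,0,-0.344,0,0,0],
  [0,0,-0.344,0,0,0],
])

```text
t: 24.15
eef_pos: [0.6115, -0.0329, 0.0994]
ee_rot: [[0.0, 1.0, 0.001], [1.0, -0.0, -0.0], [-0.0, 0.001, -1.0]]
ft_force: [0.6, -0.0, -1.1]
gripper_width: 0.124
```

```bash
python3 plan.py 609.7,-218.7,105,-10.4,10 
```

```text
t 24.15 at [611.5 -32.9  99.4  -0. ] grip 0.124 F [ 0.6 -0.  -1.1] tilt [ 0.0012 -0.0002]
[[-0.0208, -0.0002, -0.0006, 0, 0, 0.0025], [-0.0773, -0.0007, -0.0023, 0, 0, 0.0094], [-0.1605, -0.0015, -0.0049, 0, 0, 0.0196], [-0.2616, -0.0025, -0.0079, 0, 0, 0.0319], [-0.3716, -0.0035, -0.0113, 0, 0, 0.0454], [-0.4815, -0.0046, -0.0146, 0, 0, 0.0588], [-0.5826, -0.0055, -0.0177, 0, 0, 0.0711], [-0.6658, -0.0063, -0.0202, 0, 0, 0.0813], [-0.7223, -0.0068, -0.0219, 0, 0, 0.0882], [-0.7431, -0.007, -0.0225, 0, 0, 0.0907]]
```

send_rows([
  [-0.021,0,-0.001,0,0,0.003],
  [-0.077,-0.001,-0.002,0,0,0.009],
  [-0.16,-0.002,-0.005,0,0,0.02],
  [-0.262,-0.003,-0.008,0,0,0.032],
  [-0.372,-0.004,-0.011,0,0,0.045],
  [-0.482,-0.005,-0.015,0,0,0.059],
  [-0.583,-0.006,-0.018,0,0,0.071],
  [-0.666,-0.006,-0.02,0,0,0.081],
  [-0.722,-0.007,-0.022,0,0,0.088],
  [-0.743,-0.007,-0.023,0,0,0.091],
])

```text
t: 25.15
eef_pos: [0.6091, -0.2203, 0.104]
ee_rot: [[0.183, 0.983, -0.0], [0.983, -0.183, 0.0], [0.0, -0.0, -1.0]]
ft_force: [0.5, -0.2, -1.6]
gripper_width: 0.123
```

```bash
python3 plan.py 609.7,-218.7,66,-10.5,9; python3 - <<'E'
from h import *
from bench import arm
p=arm.snapshot("side");s=arm.get_state()
for n,z in(("lift_tray",s["eef_pos"][2]-.014),("spares_case",0)):
    r=arm.silhouettes(p,n)
    if r: q,sc=fit(n,[(p,r[0]["mask"])],[.609,-.2185,z,np.radians(-10.4)],[0,1,3]); print(n,q*1e3,np.degrees(q[3]),sc)
f=3; cv2.imwrite("pics/c6.png",cv2.resize(p["frame"][150:300,290:470,::-1],None,fx=f,fy=f,interpolation=cv2.INTER_CUBIC))
E
```

```text
t 25.15 at [ 609.1 -220.3  104.   -10.6] grip 0.123 F [ 0.5 -0.2 -1.6] tilt [-0.0003  0.0001]
[[0.0002, 0.0, 0.0052, 0, 0, -0.0], [0.0009, 0.0001, 0.0192, 0, 0, -0.0001], [0.0018, 0.0003, 0.0394, 0, 0, -0.0001], [0.0028, 0.0005, 0.0634, 0, 0, -0.0002], [0.004, 0.0007, 0.0887, 0, 0, -0.0003], [0.005, 0.0009, 0.1127, 0, 0, -0.0004], [0.0059, 0.001, 0.1329, 0, 0, -0.0005], [0.0066, 0.0011, 0.1469, 0, 0, -0.0005], [0.0068, 0.0012, 0.1521, 0, 0, -0.0005]]
lift_tray [ 606.73813935 -221.70848121   90.12033857 -205.18612296] -11.756298860121472 0.8638974936637567
spares_case [ 606.59965193 -220.85294725    0.         -170.08538739] -9.745174854354557 0.6067101584342963
```

View pics/c6.png

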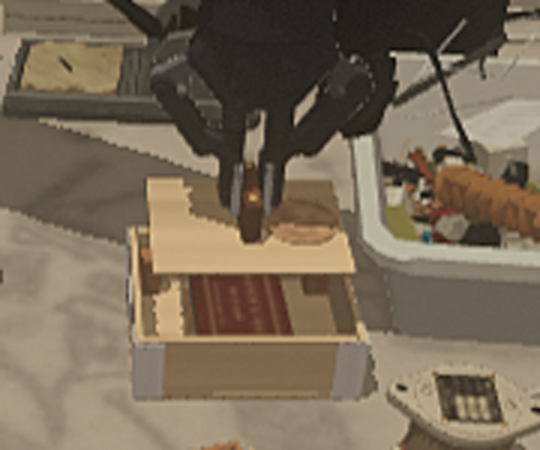

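send_rows([
  [0,0,0.005,0,0,0],
  [0.001,0,0.019,0,0,0],
  [0.002,0,0.039,0,0,0],
  [0.003,0,0.063,0,0,0],
  [0.004,0,0.089,0,0,0],
  [0.005,0.001,0.113,0,0,-0.0005],
  [0.005,0.001,0.133,0,0,-0.001],
  [0.005,0.001,0.147,0,0,-0.001],
  [0.005,0.001,0.152,0,0,-0.001],
])

```text
t: 26.2
eef_pos: [0.6096, -0.2173, 0.0656]
ee_rot: [[0.179, 0.984, -0.001], [0.984, -0.179, 0.0], [0.0, -0.001, -1.0]]
ft_force: [0.2, -0.0, -2.2]
gripper_width: 0.124
```

```bash
python3 plan.py 609.4,-219,49,-10.4,9
```

```text
t 26.2 at [ 609.6 -217.3   65.6  -10.3] grip 0.124 F [ 0.2 -0.  -2.2] tilt [-0.0008  0.0005]
[[-0.0002, 0.0, 0.0023, 0, 0, 0.0], [-0.0008, 0.0001, 0.0084, 0, 0, 0.0001], [-0.0017, 0.0001, 0.0172, 0, 0, 0.0002], [-0.0028, 0.0002, 0.0277, 0, 0, 0.0003], [-0.0039, 0.0002, 0.0388, 0, 0, 0.0004], [-0.005, 0.0003, 0.0493, 0, 0, 0.0005], [-0.0059, 0.0004, 0.0581, 0, 0, 0.0006], [-0.0065, 0.0004, 0.0642, 0, 0, 0.0007], [-0.0067, 0.0004, 0.0665, 0, 0, 0.0007]]
```

send_rows([
  [0,0,0.003,0,0,0],
  [-0.001,0,0.009,0,0,0],
  [-0.002,0,0.017,0,0,0],
  [-0.004,0,0.028,0,0,0],
  [-0.004,0,0.039,0,0,0],
  [-0.004,0,0.049,0,0,0],
  [-0.004,0,0.058,0,0,0],
  [-0.004,0,0.064,0,0,0],
  [-0.004,0,0.066,0,0,0],
  [-0.004,0,0.066,0,0,0],
])

```text
t: 27.2
eef_pos: [0.6097, -0.2184, 0.0498]
ee_rot: [[0.179, 0.984, -0.0], [0.984, -0.179, 0.0], [0.0, -0.0, -1.0]]
ft_force: [0.4, -0.3, -2.8]
gripper_width: 0.12
```

```bash
python3 plan.py
```

```text
t 27.2 at [ 609.7 -218.4   49.8  -10.3] grip 0.12 F [ 0.4 -0.3 -2.8] tilt [-0.0001  0.0001]
```

Down another millimetre or so until contact, then release.

send_rows([
  [0,0,0.002,0,0,0],
  [0,0,0.004,0,0,0],
  [0,0,0.006,0,0,0],
  [0,0,0.007,0,0,0],
])

```text
t: 27.6
eef_pos: [0.6098, -0.2185, 0.049]
ee_rot: [[0.179, 0.984, -0.0], [0.984, -0.179, -0.0], [-0.0, -0.0, -1.0]]
ft_force: [-2.7, 1.9, 5.6]
gripper_width: 0.121
```

send_rows([
  [0,0,0,0,0,0],
  [0,0,0,0,0,0],
  [0,0,0,0,0,0],
  [0,0,0,0,0,0],
  [0,0,0,0,0,0],
], fingers=0.6)

```text
t: 28.1
eef_pos: [0.6097, -0.2184, 0.048]
ee_rot: [[0.179, 0.984, 0.0], [0.984, -0.179, -0.0], [-0.0, 0.0, -1.0]]
ft_force: [-0.4, 0.4, -0.0]
gripper_width: 0.402
```

send_rows([
  [0,0,-0.02,0,0,0],
  [0,0,-0.08,0,0,0],
  [0,0,-0.16,0,0,0],
  [0,0,-0.26,0,0,0],
  [0,0,-0.36,0,0,0],
  [0,0,-0.43,0,0,0],
  [0,0,-0.46,0,0,0],
  [0,0,-0.46,0,0,0],
])

```text
t: 28.9
eef_pos: [0.6104, -0.2188, 0.1649]
ee_rot: [[0.179, 0.984, 0.003], [0.984, -0.179, -0.001], [-0.001, 0.003, -1.0]]
ft_force: [0.2, -0.6, 0.3]
gripper_width: 0.4
```

```bash
python3 plan.py 422.5,-208.3,130,79.6,8 422.5,-208.3,130,79.6,2
```

```text
t 28.9 at [ 610.4 -218.8  164.9  -10.3] grip 0.4 F [ 0.2 -0.6  0.3] tilt [ 0.0027 -0.0014]
[[-0.004, -0.0321, 0.006, 0, 0, -0.0337], [-0.0146, -0.1167, 0.0218, 0, 0, -0.1226], [-0.0295, -0.2363, 0.0442, 0, 0, -0.2483], [-0.0467, -0.3735, 0.0699, 0, 0, -0.3923], [-0.0638, -0.5106, 0.0955, 0, 0, -0.5363], [-0.0787, -0.6302, 0.1179, 0, 0, -0.662], [-0.0893, -0.7148, 0.1337, 0, 0, -0.7509], [-0.0933, -0.7469, 0.1397, 0, 0, -0.7846], [-0.0933, -0.7469, 0.1397, 0, 0, -0.7846], [-0.0933, -0.7469, 0.1397, 0, 0, -0.7846]]
```

send_rows([
  [-0.004,-0.032,0.006,0,0,-0.065],
  [-0.015,-0.117,0.022,0,0,-0.14],
  [-0.03,-0.236,0.044,0,0,-0.21],
  [-0.047,-0.374,0.07,0,0,-0.28],
  [-0.064,-0.511,0.096,0,0,-0.35],
  [-0.079,-0.63,0.118,0,0,-0.42],
  [-0.089,-0.715,0.134,0,0,-0.49],
  [-0.093,-0.747,0.14,0,0,-0.56],
  [-0.093,-0.747,0.14,0,0,-0.63],
  [-0.093,-0.747,0.14,0,0,-0.7],
], fingers=0.3)

```text
t: 29.9
eef_pos: [0.4205, -0.2071, 0.1264]
ee_rot: [[-0.941, 0.339, -0.002], [0.339, 0.941, 0.002], [0.003, 0.001, -1.0]]
ft_force: [0.5, 0.0, -0.5]
gripper_width: 0.7
```

```bash
python3 plan.py 422.5,-208.5,3,79.6,9 422.5,-208.5,3,79.6,1; sed -i 's/^S=4/S=4/' h.py; python3 - <<'E'
from h import *
from bench import arm
P["inner"]=[box(0,0,120,100,0,4)]
for k in("top","side"):
    p=arm.snapshot(k); r=arm.silhouettes(p,"lift_tray")
    if r: q,s=fit("lift_tray",[(p,r[0]["mask"])],[.609,-.2185,.035,np.radians(-10.4)],[0,1,3]); print(k,q*1e3,np.degrees(q[3]),s)
    c=(140,230,280,380) if k=="top" else (200,300,310,430)
    im=cv2.resize(p["frame"][c[0]-15:c[1],c[2]:c[3],::-1],(400,int(400*(c[1]-c[0]+15)/(c[3]-c[2]))),interpolation=cv2.INTER_CUBIC)
    im=cv2.copyMakeBorder(im,0,max(0,430-im.shape[0]),0,0,cv2.BORDER_CONSTANT)[:430]
    a=im if k=="top" else cv2.hconcat([a,im])
cv2.imwrite("pics/c7.png",a)
E
```

```text
t 29.9 at [ 420.5 -207.1  126.4   70.2] grip 0.7 F [ 0.5  0.  -0.5] tilt [-0.0025  0.002 ]
[[-0.0003, -0.0001, 0.0169, 0, 0, -0.0028], [-0.0012, -0.0003, 0.0623, 0, 0, -0.0104], [-0.0025, -0.0006, 0.128, 0, 0, -0.0213], [-0.004, -0.001, 0.2059, 0, 0, -0.0342], [-0.0056, -0.0014, 0.2878, 0, 0, -0.0478], [-0.0071, -0.0018, 0.3657, 0, 0, -0.0608], [-0.0084, -0.0021, 0.4314, 0, 0, -0.0717], [-0.0092, -0.0024, 0.4768, 0, 0, -0.0792], [-0.0096, -0.0025, 0.4937, 0, 0, -0.0821], [-0.0096, -0.0025, 0.4937, 0, 0, -0.0821]]
top [ 608.51169388 -217.77214588   35.         -184.80329853] -10.588449045802541 0.9829313425216948
side [ 608.72915067 -209.09774944   35.         -180.15319051] -10.322017482081675 0.8667957117331745
```

View pics/c7.png

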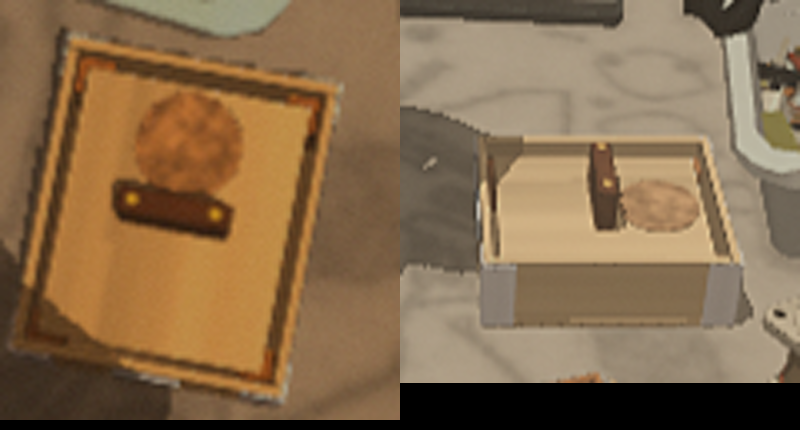

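send_rows([
  [0,0,0.015,0,0,-0.003],
  [-0.001,0,0.05,0,0,-0.01],
  [-0.003,0,0.1,0,0,-0.021],
  [-0.004,-0.001,0.16,0,0,-0.034],
  [-0.006,-0.001,0.22,0,0,-0.048],
  [-0.007,-0.002,0.26,0,0,-0.061],
  [-0.008,-0.002,0.28,0,0,-0.072],
  [-0.009,-0.002,0.28,0,0,-0.08],
  [-0.009,-0.002,0.28,0,0,-0.082],
])

```text
t: 31.0
eef_pos: [0.424, -0.2093, 0.0583]
ee_rot: [[-0.983, 0.185, 0.0], [0.185, 0.983, -0.0], [-0.001, -0.0, -1.0]]
ft_force: [-0.2, -0.2, 0.8]
gripper_width: 0.697
```

```bash
python3 plan.py 423,-208.6,3.5,79.6,7 423,-208.6,3.5,79.6,1; python3 meas.py spare_knob handle_mid driver_mid
```

```text
t 31.0 at [ 424.  -209.3   58.3   79.3] grip 0.697 F [-0.2 -0.2  0.8] tilt [ 0.0005 -0.0004]
[[0.0003, 0.0001, 0.0122, 0, 0, -0.0001], [0.0009, 0.0004, 0.0435, 0, 0, -0.0005], [0.0018, 0.0008, 0.0863, 0, 0, -0.0009], [0.0028, 0.0013, 0.133, 0, 0, -0.0014], [0.0037, 0.0017, 0.1759, 0, 0, -0.0019], [0.0044, 0.002, 0.2072, 0, 0, -0.0022], [0.0047, 0.0021, 0.2194, 0, 0, -0.0023], [0.0047, 0.0021, 0.2194, 0, 0, -0.0023]]
spare_knob no top mask []
handle_mid no top mask ['side']
handle_mid xyz [ 422.9 -128.    12. ] yaw 89.4 iou 0.431 | zfree [ 422.9 -128.    12. ] 0.431 {'side': [422.4, -128.0]}
driver_mid xyz [ 358.2 -306.7    6. ] yaw 83.3 iou 0.605 | zfree [ 358.2 -305.4    4. ] 0.623 {'top': [358.5, -305.5], 'side': [357.7, -307.2]}
```

send_rows([
  [0,0,0.012,0,0,0],
  [0.001,0,0.044,0,0,0],
  [0.001,0.001,0.087,0,0,-0.001],
  [0.002,0.001,0.134,0,0,-0.001],
  [0.003,0.001,0.178,0,0,-0.002],
  [0.003,0.001,0.21,0,0,-0.002],
  [0.003,0.001,0.225,0,0,-0.002],
  [0.003,0.001,0.225,0,0,-0.002],
])

```text
t: 32.2
eef_pos: [0.4226, -0.2084, 0.001]
ee_rot: [[-0.983, 0.182, -0.001], [0.182, 0.983, 0.001], [0.001, 0.001, -1.0]]
ft_force: [0.3, 0.2, -0.5]
gripper_width: 0.702
```

send_rows([
  [0,0,0,0,0,0],
  [0,0,0,0,0,0],
  [0,0,0,0,0,0],
  [0,0,0,0,0,0],
  [0,0,0,0,0,0],
  [0,0,0,0,0,0],
  [0,0,0,0,0,0],
], fingers=1, newtons=30)

```text
t: 32.9
eef_pos: [0.4236, -0.2091, 0.0026]
ee_rot: [[-0.983, 0.182, 0.001], [0.182, 0.983, -0.001], [-0.001, -0.001, -1.0]]
ft_force: [-0.9, 1.1, 6.5]
gripper_width: 0.344
```

```bash
python3 plan.py 423,-208.6,150,79.6,8 423,-208.6,150,79.6,2 642.2,-224.4,130,79.6,8 642.2,-224.4,130,79.6,2
```

```text
t 32.9 at [ 423.6 -209.1    2.6   79.5] grip 0.344 F [-0.9  1.1  6.5] tilt [ 0.0009 -0.0007]
[[0.0001, 0.0001, -0.0253, 0, 0, -0.0], [0.0004, 0.0002, -0.0921, 0, 0, -0.0001], [0.0008, 0.0005, -0.1866, 0, 0, -0.0002], [0.0013, 0.0007, -0.2948, 0, 0, -0.0003], [0.0017, 0.001, -0.4031, 0, 0, -0.0004], [0.0022, 0.0012, -0.4976, 0, 0, -0.0005], [0.0024, 0.0014, -0.5644, 0, 0, -0.0006], [0.0025, 0.0014, -0.5897, 0, 0, -0.0006], [0.0025, 0.0014, -0.5897, 0, 0, -0.0006], [0.0025, 0.0014, -0.5897, 0, 0, -0.0006]]
[[-0.0375, 0.0041, 0.0034, 0, 0, 0], [-0.1365, 0.015, 0.0125, 0, 0, 0], [-0.2765, 0.0304, 0.0253, 0, 0, 0], [-0.4369, 0.0481, 0.04, 0, 0, 0], [-0.5973, 0.0657, 0.0547, 0, 0, 0], [-0.7373, 0.0811, 0.0675, 0, 0, 0], [-0.8363, 0.092, 0.0766, 0, 0, 0], [-0.8738, 0.0961, 0.08, 0, 0, 0], [-0.8738, 0.0961, 0.08, 0, 0, 0], [-0.8738, 0.0961, 0.08, 0, 0, 0]]
```

send_rows([
  [0,0,-0.025,0,0,0],
  [0,0,-0.092,0,0,0],
  [0,0,-0.187,0,0,0],
  [0,0,-0.295,0,0,0],
  [0,0,-0.403,0,0,0],
  [0,0,-0.498,0,0,0],
  [0,0,-0.564,0,0,0],
  [0,0,-0.59,0,0,0],
  [0,0,-0.59,0,0,0],
])

```text
t: 33.8
eef_pos: [0.4233, -0.2089, 0.1499]
ee_rot: [[-0.983, 0.182, 0.001], [0.182, 0.983, -0.001], [-0.002, -0.001, -1.0]]
ft_force: [0.3, 0.8, -0.9]
gripper_width: 0.348
```

send_rows([
  [-0.038,0.004,0.003,0,0,0],
  [-0.137,0.015,0.013,0,0,0],
  [-0.277,0.03,0.025,0,0,0],
  [-0.437,0.048,0.04,0,0,0],
  [-0.597,0.066,0.055,0,0,0],
  [-0.737,0.081,0.068,0,0,0],
  [-0.836,0.092,0.077,0,0,0],
  [-0.874,0.096,0.08,0,0,0],
  [-0.874,0.096,0.08,0,0,0],
  [-0.874,0.096,0.08,0,0,0],
])

```text
t: 34.8
eef_pos: [0.6412, -0.2244, 0.128]
ee_rot: [[-0.983, 0.182, -0.002], [0.182, 0.983, 0.001], [0.003, 0.001, -1.0]]
ft_force: [-0.7, -0.1, -1.0]
gripper_width: 0.347
```

```bash
python3 plan.py 642.2,-224.4,60,79.6,8 642.2,-224.4,60,79.6,2; python3 - <<'E'
from h import *
from bench import arm
p=arm.snapshot("side"); cv2.imwrite("pics/c8.png",cv2.resize(p["frame"][150:300,290:470,::-1],None,fx=3,fy=3,interpolation=cv2.INTER_CUBIC))
s=arm.get_state()
for n in("spare_knob",):
    r=arm.silhouettes(p,n)
    if r: q,sc=fit(n,[(p,r[0]["mask"])],[*s["eef_pos"][:2],s["eef_pos"][2]-.002,0],[0,2]); print(n,q*1e3,sc,s["eef_pos"]*1e3)
E
```

```text
t 34.8 at [ 641.2 -224.4  128.    79.5] grip 0.347 F [-0.7 -0.1 -1. ] tilt [-0.0024  0.0011]
[[-0.0002, 0.0, 0.0117, 0, 0, -0.0], [-0.0006, 0.0001, 0.0425, 0, 0, -0.0001], [-0.0012, 0.0003, 0.0861, 0, 0, -0.0002], [-0.0019, 0.0004, 0.1361, 0, 0, -0.0003], [-0.0026, 0.0006, 0.186, 0, 0, -0.0004], [-0.0032, 0.0008, 0.2296, 0, 0, -0.0005], [-0.0036, 0.0009, 0.2604, 0, 0, -0.0006], [-0.0038, 0.0009, 0.2721, 0, 0, -0.0006], [-0.0038, 0.0009, 0.2721, 0, 0, -0.0006], [-0.0038, 0.0009, 0.2721, 0, 0, -0.0006]]
spare_knob [ 634.8095641  -224.56311558  117.0275992     0.        ] 0.11214953271028039 [ 641.12420557 -224.56311558  128.51026808]
```

View pics/c8.png

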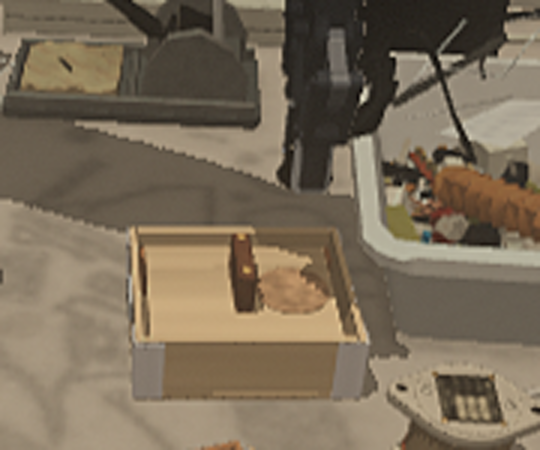

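send_rows([
  [0,0,0.012,0,0,0],
  [-0.001,0,0.043,0,0,0],
  [-0.001,0,0.086,0,0,0],
  [-0.002,0,0.136,0,0,0],
  [-0.002,0,0.186,0,0,0],
  [-0.003,0.001,0.23,0,0,0],
  [-0.003,0.001,0.26,0,0,0],
  [-0.003,0.001,0.272,0,0,0],
  [-0.003,0.001,0.272,0,0,0],
])

```text
t: 35.8
eef_pos: [0.6429, -0.2246, 0.0606]
ee_rot: [[-0.983, 0.182, -0.001], [0.182, 0.983, 0.0], [0.001, 0.0, -1.0]]
ft_force: [-1.0, 0.0, 0.0]
gripper_width: 0.347
```

```bash
python3 plan.py 642.2,-224.4,44,79.6,8 642.2,-224.4,44,79.6,2
```

```text
t 35.8 at [ 642.9 -224.6   60.6   79.5] grip 0.347 F [-1.  0.  0.] tilt [-0.0009  0.0005]
[[0.0001, 0.0, 0.0029, 0, 0, -0.0], [0.0004, 0.0, 0.0104, 0, 0, -0.0001], [0.0009, 0.0001, 0.0211, 0, 0, -0.0002], [0.0014, 0.0001, 0.0333, 0, 0, -0.0003], [0.0019, 0.0001, 0.0455, 0, 0, -0.0004], [0.0023, 0.0002, 0.0562, 0, 0, -0.0005], [0.0026, 0.0002, 0.0637, 0, 0, -0.0006], [0.0027, 0.0002, 0.0666, 0, 0, -0.0006], [0.0027, 0.0002, 0.0666, 0, 0, -0.0006], [0.0027, 0.0002, 0.0666, 0, 0, -0.0006]]
```

send_rows([
  [0,0,0.003,0,0,0],
  [0,0,0.01,0,0,0],
  [0.001,0,0.021,0,0,0],
  [0.001,0,0.033,0,0,0],
  [0.002,0,0.045,0,0,0],
  [0.002,0,0.056,0,0,0],
  [0.002,0,0.064,0,0,0],
  [0.002,0,0.068,0,0,0],
  [0.002,0,0.068,0,0,0],
])

```text
t: 36.7
eef_pos: [0.6424, -0.2246, 0.0441]
ee_rot: [[-0.983, 0.182, -0.0], [0.182, 0.983, 0.0], [0.0, 0.0, -1.0]]
ft_force: [-0.2, -0.1, 0.3]
gripper_width: 0.345
```

```bash
python3 plan.py
```

```text
t 36.7 at [ 642.4 -224.6   44.1   79.5] grip 0.345 F [-0.2 -0.1  0.3] tilt [-0.0004  0.0002]
```

send_rows([
  [0,0,0.002,0,0,0],
  [0,0,0.004,0,0,0],
  [0,0,0.004,0,0,0],
])

```text
t: 37.0
eef_pos: [0.6427, -0.2247, 0.0437]
ee_rot: [[-0.983, 0.182, 0.0], [0.182, 0.983, -0.0], [-0.0, -0.0, -1.0]]
ft_force: [-0.7, -0.2, 0.7]
gripper_width: 0.344
```

send_rows([
  [0,0,0,0,0,0],
  [0,0,0,0,0,0],
  [0,0,0,0,0,0],
  [0,0,0,0,0,0],
  [0,0,0,0,0,0],
], fingers=0.4)

```text
t: 37.5
eef_pos: [0.6426, -0.2246, 0.0433]
ee_rot: [[-0.983, 0.182, 0.0], [0.182, 0.983, -0.0], [-0.0, 0.0, -1.0]]
ft_force: [-1.0, -0.5, -0.2]
gripper_width: 0.6
```

send_rows([
  [0,0,-0.02,0,0,0],
  [0,0,-0.07,0,0,0],
  [0,0,-0.14,0,0,0],
  [0,0,-0.24,0,0,0],
  [0,0,-0.34,0,0,0],
  [0,0,-0.41,0,0,0],
  [0,0,-0.44,0,0,0],
  [0,0,-0.44,0,0,0],
])

```text
t: 38.3
eef_pos: [0.6434, -0.225, 0.1556]
ee_rot: [[-0.983, 0.182, 0.003], [0.182, 0.983, -0.002], [-0.003, -0.001, -1.0]]
ft_force: [-0.3, 0.6, 0.6]
gripper_width: 0.601
```

```bash
python3 plan.py 450,-150,140,91,8 450,-150,140,91,1 
```

```text
t 38.3 at [ 643.4 -225.   155.6   79.5] grip 0.601 F [-0.3  0.6  0.6] tilt [ 0.0031 -0.0016]
[[0.035, 0.0066, 0.0027, 0, 0, -0.0043], [0.1274, 0.0241, 0.0097, 0, 0, -0.0156], [0.2579, 0.0489, 0.0197, 0, 0, -0.0317], [0.4076, 0.0773, 0.0312, 0, 0, -0.0501], [0.5572, 0.1056, 0.0426, 0, 0, -0.0685], [0.6878, 0.1304, 0.0526, 0, 0, -0.0845], [0.7801, 0.1479, 0.0596, 0, 0, -0.0958], [0.8152, 0.1545, 0.0623, 0, 0, -0.1001], [0.8152, 0.1545, 0.0623, 0, 0, -0.1001]]
```

send_rows([
  [0.035,0.007,0.003,0,0,-0.004],
  [0.127,0.024,0.01,0,0,-0.016],
  [0.258,0.049,0.02,0,0,-0.032],
  [0.408,0.077,0.031,0,0,-0.05],
  [0.557,0.106,0.043,0,0,-0.068],
  [0.688,0.13,0.053,0,0,-0.084],
  [0.78,0.148,0.06,0,0,-0.096],
  [0.815,0.154,0.062,0,0,-0.1],
  [0.815,0.154,0.062,0,0,-0.1],
])

```text
t: 39.2
eef_pos: [0.4478, -0.149, 0.1366]
ee_rot: [[-1.0, -0.017, -0.002], [-0.017, 1.0, 0.001], [0.002, 0.001, -1.0]]
ft_force: [-0.2, -0.4, 0.2]
gripper_width: 0.597
```

```bash
python3 - <<'E'
from h import *
from bench import arm
p=arm.snapshot("top"); s=arm.snapshot("side")
for n,pt,ps in(("handle",(268.4,284.9),(269.7,238.3)),("driver",(375.4,322.7),(243.1,306.8))):
    z=.012 if n=="handle" else .006
    print(n,onplane(p,pt,z)*1e3,onplane(s,ps,z)*1e3)
g=cv2.imread("pics/top0.png"); 
m=(g.max(2)<50); m[:,:258]=0; m[:,282:]=0; m[:255]=0; m[310:]=0
v,u=np.nonzero(m); print("dark",u.min(),u.max(),v.min(),v.max(),len(u))
n,l,st,c=cv2.connectedComponentsWithStats(m.astype(np.uint8)); k=1+np.argmax(st[1:,4]); print(st[k],onplane(p,c[k],.012)*1e3)
print([onplane(p,(269.5,a),.012)[0]*1e3 for a in(st[k][1]-.5,st[k][1]+st[k][3]-.5)])
q,sc=fit("handle_mid",[(p,l==k)],[.425,-.125,.012,np.radians(90.8)],[0,1,3]); print(q*1e3,np.degrees(q[3]),sc)
t=cv2.cvtColor(g,cv2.COLOR_BGR2HSV); b=(abs(t[...,0].astype(int)-100)<15)&(t[...,1]>110); b[:,:350]=0;b[:,395:]=0;b[:285]=0;b[355:]=0
v,u=np.nonzero(b); print("blue",u.min(),u.max(),v.min(),v.max(),onplane(p,(u.mean(),v.mean()),.006)*1e3)
r=arm.silhouettes(s,"spare_knob"); k=arm.silhouettes(p,"spare_knob")
M=[(a,x[0]["mask"]) for a,x in((p,k),(s,r)) if x]
if M: q,sc=fit("spare_knob",M,[.641,-.2238,.041,0],[0,1]); print("knob",q*1e3,sc,len(M))
E
python3 plan.py
```

```text
handle [ 422.50651855 -120.28869058   12.        ] [ 422.6701708  -120.83444184   12.        ]
driver [ 356.09286653 -312.74229822    6.        ] [ 358.51591398 -304.16481931    6.        ]
dark 263 277 264 304 501
[263 264  15  41 501] [ 424.43860369 -123.02518206   12.        ]
[np.float64(460.85603834451666), np.float64(387.57626427235203)]
[ 424.69117514 -123.29173103   12.         1607.00242782] 92.07445678122033 0.8861915367483296
blue 367 373 321 347 [ 336.1361292  -302.63882697    6.        ]
knob [ 640.31043243 -225.21637076   41.            0.        ] 0.8548903651414019 2
t 39.4 at [ 450.2 -150.3  138.1   91. ] grip 0.598 F [ 0.3 -0.1  0.3] tilt [ 0.0008 -0.0004]
```

```bash
python3 plan.py 425.5,-124.7,60,91.3,6 425.5,-124.7,60,91.3,2
```

```text
t 39.4 at [ 450.2 -150.3  138.1   91. ] grip 0.598 F [ 0.3 -0.1  0.3] tilt [ 0.0008 -0.0004]
[[0.0072, 0.0077, 0.0231, 0, 0, -0.0002], [0.0252, 0.027, 0.081, 0, 0, -0.0007], [0.0485, 0.0521, 0.1562, 0, 0, -0.0014], [0.0719, 0.0771, 0.2314, 0, 0, -0.0021], [0.0899, 0.0964, 0.2893, 0, 0, -0.0026], [0.0971, 0.1041, 0.3124, 0, 0, -0.0029], [0.0971, 0.1041, 0.3124, 0, 0, -0.0029], [0.0971, 0.1041, 0.3124, 0, 0, -0.0029]]
```

send_rows([
  [0.007,0.008,0.023,0,0,0],
  [0.025,0.027,0.081,0,0,-0.001],
  [0.049,0.052,0.156,0,0,-0.001],
  [0.072,0.077,0.231,0,0,-0.002],
  [0.09,0.096,0.289,0,0,-0.003],
  [0.097,0.104,0.312,0,0,-0.003],
  [0.097,0.104,0.312,0,0,-0.003],
  [0.097,0.104,0.312,0,0,-0.003],
])

```text
t: 40.2
eef_pos: [0.4253, -0.1246, 0.0604]
ee_rot: [[-1.0, -0.023, 0.001], [-0.023, 1.0, -0.001], [-0.001, -0.001, -1.0]]
ft_force: [0.2, 0.1, 1.0]
gripper_width: 0.6
```

```bash
python3 plan.py 425.5,-124.7,4,91.3,7 425.5,-124.7,4,91.3,2
```

```text
t 40.2 at [ 425.3 -124.6   60.4   91.3] grip 0.6 F [0.2 0.1 1. ] tilt [ 0.0011 -0.0006]
[[-0.0, -0.0, 0.0125, 0, 0, 0.0], [-0.0002, -0.0001, 0.0447, 0, 0, 0.0001], [-0.0003, -0.0001, 0.0888, 0, 0, 0.0001], [-0.0005, -0.0002, 0.1368, 0, 0, 0.0002], [-0.0006, -0.0003, 0.1809, 0, 0, 0.0002], [-0.0007, -0.0004, 0.2131, 0, 0, 0.0003], [-0.0008, -0.0004, 0.2256, 0, 0, 0.0003], [-0.0008, -0.0004, 0.2256, 0, 0, 0.0003], [-0.0008, -0.0004, 0.2256, 0, 0, 0.0003]]
```

send_rows([
  [0,0,0.013,0,0,0],
  [0,0,0.045,0,0,0],
  [0,0,0.089,0,0,0],
  [0,0,0.137,0,0,0],
  [0,0,0.181,0,0,0],
  [0,0,0.213,0,0,0],
  [0,0,0.226,0,0,0],
  [0,0,0.226,0,0,0],
])

```text
t: 41.0
eef_pos: [0.4241, -0.1239, 0.0026]
ee_rot: [[-1.0, -0.023, -0.001], [-0.023, 1.0, 0.001], [0.001, 0.001, -1.0]]
ft_force: [-0.1, 0.8, -0.0]
gripper_width: 0.601
```

send_rows([
  [0,0,0,0,0,0],
  [0,0,0,0,0,0],
  [0,0,0,0,0,0],
  [0,0,0,0,0,0],
  [0,0,0,0,0,0],
  [0,0,0,0,0,0],
  [0,0,0,0,0,0],
], fingers=1, newtons=40)

```text
t: 41.7
eef_pos: [0.4251, -0.1245, 0.004]
ee_rot: [[-1.0, -0.023, 0.001], [-0.023, 1.0, -0.001], [-0.001, -0.001, -1.0]]
ft_force: [-0.1, 0.1, 6.4]
gripper_width: 0.266
```

```bash
python3 plan.py 425.5,-124.7,140,91.3,8 425.5,-124.7,140,91.3,1 ! 450,-270,140,34.2,9 ! 454.3,-402.2,130,-3.4,8 454.3,-402.2,130,-3.4,2 
```

```text
t 41.7 at [ 425.1 -124.5    4.    91.3] grip 0.266 F [-0.1  0.1  6.4] tilt [ 0.0011 -0.0006]
[[-0.0001, -0.0, -0.0234, 0, 0, 0.0], [-0.0002, -0.0001, -0.085, 0, 0, 0.0], [-0.0005, -0.0003, -0.1722, 0, 0, 0.0001], [-0.0008, -0.0005, -0.2721, 0, 0, 0.0001], [-0.0011, -0.0006, -0.372, 0, 0, 0.0002], [-0.0013, -0.0008, -0.4591, 0, 0, 0.0002], [-0.0015, -0.0009, -0.5207, 0, 0, 0.0002], [-0.0015, -0.0009, -0.5441, 0, 0, 0.0003], [-0.0015, -0.0009, -0.5441, 0, 0, 0.0003]]
[[-0.0029, -0.02, 0, 0, 0, 0.0171], [-0.0107, -0.0736, 0, 0, 0, 0.0629], [-0.022, -0.1512, 0, 0, 0, 0.1292], [-0.0354, -0.2432, 0, 0, 0, 0.2078], [-0.0494, -0.34, 0, 0, 0, 0.2905], [-0.0628, -0.4321, 0, 0, 0, 0.3691], [-0.0741, -0.5097, 0, 0, 0, 0.4354], [-0.0819, -0.5633, 0, 0, 0, 0.4812], [-0.0848, -0.5833, 0, 0, 0, 0.4983]]
[[-0.0192, -0.0122, 0.0017, 0, 0, 0.0141], [-0.0698, -0.0442, 0.0063, 0, 0, 0.0513], [-0.1414, -0.0895, 0.0127, 0, 0, 0.1038], [-0.2235, -0.1415, 0.02, 0, 0, 0.1641], [-0.3056, -0.1935, 0.0273, 0, 0, 0.2243], [-0.3772, -0.2388, 0.0338, 0, 0, 0.2769], [-0.4278, -0.2708, 0.0383, 0, 0, 0.314], [-0.447, -0.283, 0.04, 0, 0, 0.3281], [-0.447, -0.283, 0.04, 0, 0, 0.3281], [-0.447, -0.283, 0.04, 0, 0, 0.3281]]
```

send_rows([
  [0,0,-0.023,0,0,0],
  [0,0,-0.085,0,0,0],
  [0,0,-0.172,0,0,0],
  [0,0,-0.272,0,0,0],
  [0,0,-0.372,0,0,0],
  [0,0,-0.459,0,0,0],
  [0,0,-0.521,0,0,0],
  [0,0,-0.544,0,0,0],
])

```text
t: 42.5
eef_pos: [0.425, -0.1244, 0.1409]
ee_rot: [[-1.0, -0.023, 0.002], [-0.023, 1.0, -0.001], [-0.002, -0.001, -1.0]]
ft_force: [0.3, 0.2, -0.5]
gripper_width: 0.264
```

send_rows([
  [-0.003,-0.02,0,0,0,0.02],
  [-0.011,-0.074,0,0,0,0.07],
  [-0.022,-0.151,0,0,0,0.13],
  [-0.035,-0.243,0,0,0,0.2],
  [-0.049,-0.34,0,0,0,0.27],
  [-0.063,-0.432,0,0,0,0.34],
  [-0.074,-0.51,0,0,0,0.41],
  [-0.082,-0.563,0,0,0,0.47],
  [-0.085,-0.583,0,0,0,0.498],
])

```text
t: 43.4
eef_pos: [0.4486, -0.2702, 0.138]
ee_rot: [[-0.559, 0.829, -0.002], [0.829, 0.559, 0.001], [0.002, -0.001, -1.0]]
ft_force: [-1.5, 0.8, -1.5]
gripper_width: 0.263
```

send_rows([
  [-0.019,-0.012,0.002,0,0,0.014],
  [-0.07,-0.044,0.006,0,0,0.051],
  [-0.141,-0.09,0.013,0,0,0.104],
  [-0.224,-0.142,0.02,0,0,0.164],
  [-0.306,-0.194,0.027,0,0,0.224],
  [-0.377,-0.239,0.034,0,0,0.277],
  [-0.428,-0.271,0.038,0,0,0.314],
  [-0.447,-0.283,0.04,0,0,0.328],
  [-0.447,-0.283,0.04,0,0,0.328],
])

```text
t: 44.3
eef_pos: [0.4532, -0.4015, 0.1285]
ee_rot: [[0.058, 0.998, -0.001], [0.998, -0.058, 0.001], [0.001, -0.001, -1.0]]
ft_force: [0.6, -0.1, 0.2]
gripper_width: 0.271
```

```bash
python3 plan.py 454.3,-402.2,35,-3.4,8 454.3,-402.2,35,-3.4,2
```

```text
t 44.3 at [ 453.2 -401.5  128.5   -3.3] grip 0.271 F [ 0.6 -0.1  0.2] tilt [-0.0009  0.0012]
[[-0.0001, 0.0002, 0.0161, 0, 0, 0.0], [-0.0004, 0.0007, 0.0584, 0, 0, 0.0001], [-0.0008, 0.0015, 0.1184, 0, 0, 0.0002], [-0.0012, 0.0023, 0.187, 0, 0, 0.0004], [-0.0016, 0.0032, 0.2557, 0, 0, 0.0005], [-0.002, 0.0039, 0.3156, 0, 0, 0.0007], [-0.0023, 0.0044, 0.358, 0, 0, 0.0007], [-0.0024, 0.0046, 0.3741, 0, 0, 0.0008], [-0.0024, 0.0046, 0.3741, 0, 0, 0.0008], [-0.0024, 0.0046, 0.3741, 0, 0, 0.0008]]
```

send_rows([
  [0,0,0.016,0,0,0],
  [0,0,0.058,0,0,0],
  [0,0.001,0.118,0,0,0],
  [-0.001,0.001,0.187,0,0,0],
  [-0.001,0.002,0.256,0,0,0.0005],
  [-0.001,0.003,0.316,0,0,0.0005],
  [-0.001,0.003,0.358,0,0,0.001],
  [-0.001,0.003,0.374,0,0,0.001],
  [-0.001,0.003,0.374,0,0,0.001],
])

```text
t: 45.2
eef_pos: [0.4541, -0.4015, 0.035]
ee_rot: [[0.06, 0.998, -0.001], [0.998, -0.06, 0.001], [0.001, -0.001, -1.0]]
ft_force: [0.1, -1.0, -0.6]
gripper_width: 0.26
```

```bash
python3 plan.py 454.3,-402.2,10.5,-3.4,8 454.3,-402.2,10.5,-3.4,2; python3 - <<'E'
from h import *
from bench import arm
p=arm.snapshot("side"); cv2.imwrite("pics/c9.png",cv2.resize(p["frame"][260:390,230:420,::-1],None,fx=3,fy=3,interpolation=cv2.INTER_CUBIC))
E
```

```text
t 45.2 at [ 454.1 -401.5   35.    -3.4] grip 0.26 F [ 0.1 -1.  -0.6] tilt [-0.0008  0.001 ]
[[-0.0001, 0.0, 0.0042, 0, 0, -0.0], [-0.0005, 0.0002, 0.0153, 0, 0, -0.0], [-0.0009, 0.0003, 0.0311, 0, 0, -0.0001], [-0.0015, 0.0005, 0.0491, 0, 0, -0.0001], [-0.002, 0.0007, 0.0671, 0, 0, -0.0002], [-0.0025, 0.0009, 0.0828, 0, 0, -0.0002], [-0.0028, 0.001, 0.094, 0, 0, -0.0003], [-0.0029, 0.0011, 0.0982, 0, 0, -0.0003], [-0.0029, 0.0011, 0.0982, 0, 0, -0.0003], [-0.0029, 0.0011, 0.0982, 0, 0, -0.0003]]
```

View pics/c9.png

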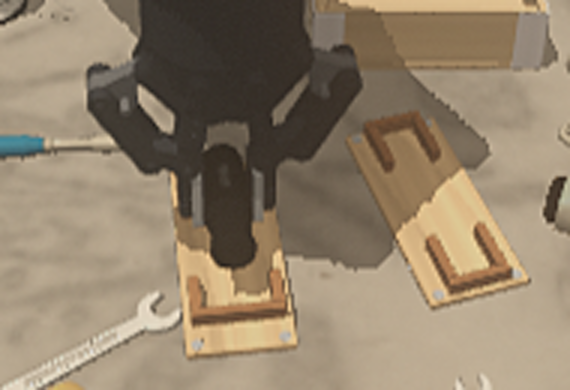

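send_rows([
  [0,0,0.004,0,0,0],
  [0,0,0.015,0,0,0],
  [-0.001,0,0.031,0,0,0],
  [-0.001,0,0.049,0,0,0],
  [-0.002,0,0.067,0,0,0],
  [-0.002,0,0.083,0,0,0],
  [-0.002,0.001,0.093,0,0,0],
  [-0.002,0.001,0.097,0,0,0],
  [-0.002,0.001,0.098,0,0,0],
])

```text
t: 46.15
eef_pos: [0.4545, -0.4023, 0.0111]
ee_rot: [[0.06, 0.998, -0.0], [0.998, -0.06, 0.0], [0.0, -0.0, -1.0]]
ft_force: [0.4, 0.1, -0.2]
gripper_width: 0.263
```

send_rows([
  [0,0,0,0,0,0],
  [0,0,0,0,0,0],
  [0,0,0,0,0,0],
  [0,0,0,0,0,0],
  [0,0,0,0,0,0],
], fingers=0.55)

```text
t: 46.65
eef_pos: [0.4546, -0.4024, 0.0115]
ee_rot: [[0.06, 0.998, 0.0], [0.998, -0.06, -0.0], [-0.0, 0.0, -1.0]]
ft_force: [-1.3, -0.1, 0.9]
gripper_width: 0.449
```

send_rows([
  [0,0,-0.02,0,0,0],
  [0,0,-0.07,0,0,0],
  [0,0,-0.14,0,0,0],
  [0,0,-0.24,0,0,0],
  [0,0,-0.34,0,0,0],
  [0,0,-0.41,0,0,0],
  [0,0,-0.44,0,0,0],
  [0,0,-0.44,0,0,0],
])

```text
t: 47.45
eef_pos: [0.4552, -0.4032, 0.1235]
ee_rot: [[0.06, 0.998, 0.002], [0.998, -0.06, -0.003], [-0.003, 0.003, -1.0]]
ft_force: [-0.5, 0.3, 0.8]
gripper_width: 0.449
```

```bash
python3 plan.py 400,-390,130,40,7; python3 meas.py driver_mid handle_mid
```

```text
t 47.45 at [ 455.2 -403.2  123.5   -3.4] grip 0.449 F [-0.5  0.3  0.8] tilt [ 0.0023 -0.0029]
[[0.0022, -0.0124, -0.0014, 0, 0, -0.021], [0.0078, -0.0443, -0.0051, 0, 0, -0.0751], [0.0155, -0.088, -0.0102, 0, 0, -0.1492], [0.0239, -0.1356, -0.0157, 0, 0, -0.2299], [0.0316, -0.1793, -0.0208, 0, 0, -0.3039], [0.0372, -0.2113, -0.0245, 0, 0, -0.358], [0.0394, -0.2237, -0.026, 0, 0, -0.379]]
driver_mid xyz [ 360.1 -306.5    6. ] yaw 83.9 iou 0.57 | zfree [ 359.7 -305.2    3.3] 0.628 {'top': [360.8, -305.7], 'side': [358.6, -307.9]}
handle_mid xyz [ 453.6 -396.    12. ] yaw -2.1 iou 0.494 | zfree [ 458.9 -361.3  -33.1] 0.532 {'top': [458.2, -357.2], 'side': [453.6, -396.1]}
```

```bash
python3 plan.py 352.3,-305.7,110,83,10 
```

```text
t 47.75 at [ 454.  -401.8  120.    -3.4] grip 0.453 F [ 1.3  0.  -1.2] tilt [-0.0015  0.0019]
[[0.0101, -0.012, 0.0011, 0, 0, -0.0211], [0.0374, -0.0446, 0.0041, 0, 0, -0.0785], [0.0776, -0.0927, 0.0086, 0, 0, -0.1629], [0.1264, -0.1511, 0.014, 0, 0, -0.2655], [0.1796, -0.2146, 0.0199, 0, 0, -0.3772], [0.2327, -0.2781, 0.0258, 0, 0, -0.4888], [0.2816, -0.3365, 0.0312, 0, 0, -0.5914], [0.3218, -0.3846, 0.0357, 0, 0, -0.6759], [0.3491, -0.4172, 0.0387, 0, 0, -0.7332], [0.3591, -0.4292, 0.0398, 0, 0, -0.7543]]
```

send_rows([
  [0.01,-0.012,0.001,0,0,-0.05],
  [0.037,-0.045,0.004,0,0,-0.12],
  [0.078,-0.093,0.009,0,0,-0.19],
  [0.126,-0.151,0.014,0,0,-0.26],
  [0.18,-0.215,0.02,0,0,-0.33],
  [0.233,-0.278,0.026,0,0,-0.4],
  [0.282,-0.337,0.031,0,0,-0.47],
  [0.322,-0.385,0.036,0,0,-0.54],
  [0.349,-0.417,0.039,0,0,-0.61],
  [0.359,-0.429,0.04,0,0,-0.68],
])

```text
t: 48.75
eef_pos: [0.3518, -0.3051, 0.1103]
ee_rot: [[-0.965, 0.262, -0.001], [0.262, 0.965, 0.002], [0.002, 0.001, -1.0]]
ft_force: [-0.2, 0.9, 0.3]
gripper_width: 0.448
```

```bash
python3 plan.py 352.3,-305.7,50,83,8 352.3,-305.7,50,83,2
```

```text
t 48.75 at [ 351.8 -305.1  110.3   74.8] grip 0.448 F [-0.2  0.9  0.3] tilt [-0.0014  0.0018]
[[-0.0001, -0.0001, 0.0104, 0, 0, -0.0031], [-0.0004, -0.0003, 0.0377, 0, 0, -0.0112], [-0.0008, -0.0006, 0.0763, 0, 0, -0.0226], [-0.0013, -0.0009, 0.1206, 0, 0, -0.0357], [-0.0017, -0.0013, 0.1649, 0, 0, -0.0488], [-0.0021, -0.0016, 0.2036, 0, 0, -0.0603], [-0.0024, -0.0018, 0.2309, 0, 0, -0.0684], [-0.0025, -0.0019, 0.2413, 0, 0, -0.0715], [-0.0025, -0.0019, 0.2413, 0, 0, -0.0715], [-0.0025, -0.0019, 0.2413, 0, 0, -0.0715]]
```

send_rows([
  [0,0,0.01,0,0,-0.003],
  [0,0,0.038,0,0,-0.011],
  [-0.001,-0.001,0.076,0,0,-0.023],
  [-0.001,-0.001,0.12,0,0,-0.036],
  [-0.002,-0.001,0.165,0,0,-0.049],
  [-0.002,-0.001,0.204,0,0,-0.06],
  [-0.002,-0.001,0.231,0,0,-0.068],
  [-0.002,-0.001,0.241,0,0,-0.072],
  [-0.002,-0.001,0.241,0,0,-0.072],
])

```text
t: 49.65
eef_pos: [0.3532, -0.3065, 0.0506]
ee_rot: [[-0.992, 0.126, -0.0], [0.126, 0.992, 0.001], [0.001, 0.001, -1.0]]
ft_force: [-0.2, -0.5, 0.5]
gripper_width: 0.451
```

```bash
python3 plan.py 352.3,-305.7,3,83,8 352.3,-305.7,3,83,1;  python3 - <<'E'
from h import *
from bench import arm
p=arm.snapshot("side"); cv2.imwrite("pics/c10.png",cv2.resize(p["frame"][250:390,190:410,::-1],None,fx=3,fy=3,interpolation=cv2.INTER_CUBIC))
E
```

```text
t 49.65 at [ 353.2 -306.5   50.6   82.7] grip 0.451 F [-0.2 -0.5  0.5] tilt [-0.0005  0.0007]
[[0.0002, 0.0001, 0.0082, 0, 0, -0.0001], [0.0006, 0.0005, 0.0298, 0, 0, -0.0003], [0.0012, 0.0009, 0.0603, 0, 0, -0.0007], [0.0019, 0.0014, 0.0953, 0, 0, -0.0011], [0.0026, 0.002, 0.1302, 0, 0, -0.0015], [0.0032, 0.0024, 0.1607, 0, 0, -0.0019], [0.0037, 0.0028, 0.1823, 0, 0, -0.0021], [0.0038, 0.0029, 0.1905, 0, 0, -0.0022], [0.0038, 0.0029, 0.1905, 0, 0, -0.0022]]
```

View pics/c10.png

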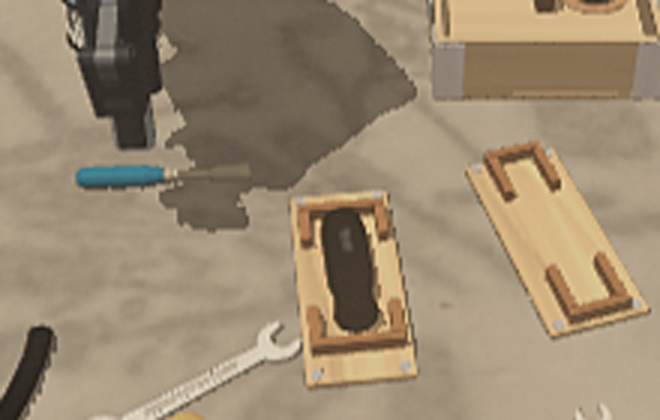

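send_rows([
  [0,0,0.008,0,0,0],
  [0.001,0,0.03,0,0,0],
  [0.001,0.001,0.06,0,0,-0.001],
  [0.002,0.001,0.095,0,0,-0.001],
  [0.002,0.001,0.13,0,0,-0.002],
  [0.002,0.001,0.161,0,0,-0.002],
  [0.002,0.001,0.182,0,0,-0.002],
  [0.002,0.001,0.19,0,0,-0.002],
  [0.002,0.001,0.19,0,0,-0.002],
])

```text
t: 50.6
eef_pos: [0.3527, -0.3063, 0.0032]
ee_rot: [[-0.992, 0.123, -0.0], [0.123, 0.992, 0.001], [0.0, 0.001, -1.0]]
ft_force: [-0.6, -0.6, 0.1]
gripper_width: 0.453
```

send_rows([
  [0,0,0,0,0,0],
  [0,0,0,0,0,0],
  [0,0,0,0,0,0],
  [0,0,0,0,0,0],
  [0,0,0,0,0,0],
  [0,0,0,0,0,0],
  [0,0,0,0,0,0],
], fingers=1, newtons=30)

```text
t: 51.3
eef_pos: [0.3531, -0.3068, 0.0039]
ee_rot: [[-0.992, 0.122, 0.0], [0.122, 0.992, -0.001], [-0.001, -0.001, -1.0]]
ft_force: [-0.2, 0.2, 3.7]
gripper_width: 0.123
```

```bash
python3 plan.py 352.3,-305.7,120,82.7,8 ! 460,-345,120,45,8 ! 568.5,-381.4,120,7.2,9 568.5,-381.4,120,7.2,1
```

```text
t 51.3 at [ 353.1 -306.8    3.9   83. ] grip 0.123 F [-0.2  0.2  3.7] tilt [ 0.0005 -0.0007]
[[0.0002, 0.0002, -0.0199, 0, 0, 0.0001], [0.0006, 0.0006, -0.0725, 0, 0, 0.0004], [0.0011, 0.0012, -0.1469, 0, 0, 0.0007], [0.0018, 0.0019, -0.2321, 0, 0, 0.0012], [0.0024, 0.0026, -0.3174, 0, 0, 0.0016], [0.003, 0.0032, -0.3917, 0, 0, 0.002], [0.0034, 0.0037, -0.4443, 0, 0, 0.0022], [0.0036, 0.0038, -0.4643, 0, 0, 0.0023]]
[[-0.0192, -0.0043, 0, 0, 0, 0.0141], [-0.0699, -0.0158, 0, 0, 0, 0.0514], [-0.1415, -0.032, 0, 0, 0, 0.1041], [-0.2236, -0.0506, 0, 0, 0, 0.1645], [-0.3058, -0.0692, 0, 0, 0, 0.2249], [-0.3774, -0.0854, 0, 0, 0, 0.2776], [-0.4281, -0.0968, 0, 0, 0, 0.3149], [-0.4473, -0.1012, 0, 0, 0, 0.329]]
[[-0.0141, 0.007, 0, 0, 0, 0.0113], [-0.0517, 0.0257, 0, 0, 0, 0.0416], [-0.1063, 0.0529, 0, 0, 0, 0.0855], [-0.1709, 0.085, 0, 0, 0, 0.1376], [-0.2389, 0.1189, 0, 0, 0, 0.1923], [-0.3036, 0.1511, 0, 0, 0, 0.2443], [-0.3581, 0.1782, 0, 0, 0, 0.2882], [-0.3958, 0.1969, 0, 0, 0, 0.3186], [-0.4098, 0.2039, 0, 0, 0, 0.3299], [-0.4098, 0.2039, 0, 0, 0, 0.3299]]
```

send_rows([
  [0,0,-0.02,0,0,0],
  [0,0,-0.073,0,0,0],
  [0,0,-0.147,0,0,0],
  [0,0,-0.232,0,0,0],
  [0,0,-0.317,0,0,0],
  [0,0,-0.392,0,0,0],
  [0,0,-0.444,0,0,0],
  [0,0,-0.464,0,0,0],
])

```text
t: 52.1
eef_pos: [0.3533, -0.3071, 0.1216]
ee_rot: [[-0.992, 0.122, 0.002], [0.122, 0.992, -0.003], [-0.002, -0.002, -1.0]]
ft_force: [0.2, 0.8, -0.3]
gripper_width: 0.119
```

send_rows([
  [-0.019,-0.004,0,0,0,0.014],
  [-0.07,-0.016,0,0,0,0.051],
  [-0.142,-0.032,0,0,0,0.104],
  [-0.224,-0.051,0,0,0,0.164],
  [-0.306,-0.069,0,0,0,0.225],
  [-0.377,-0.085,0,0,0,0.278],
  [-0.428,-0.097,0,0,0,0.315],
  [-0.447,-0.101,0,0,0,0.329],
])

```text
t: 52.9
eef_pos: [0.4612, -0.3451, 0.1187]
ee_rot: [[-0.709, 0.705, -0.001], [0.705, 0.709, 0.001], [0.001, 0.0, -1.0]]
ft_force: [-0.1, -0.2, -1.1]
gripper_width: 0.12
```

send_rows([
  [-0.014,0.007,0,0,0,0.011],
  [-0.052,0.026,0,0,0,0.042],
  [-0.106,0.053,0,0,0,0.086],
  [-0.171,0.085,0,0,0,0.138],
  [-0.239,0.119,0,0,0,0.192],
  [-0.304,0.151,0,0,0,0.244],
  [-0.358,0.178,0,0,0,0.288],
  [-0.396,0.197,0,0,0,0.319],
  [-0.41,0.204,0,0,0,0.33],
  [-0.41,0.204,0,0,0,0.33],
])

```text
t: 53.9
eef_pos: [0.5691, -0.3808, 0.1189]
ee_rot: [[-0.13, 0.991, -0.001], [0.991, 0.13, 0.001], [0.001, -0.001, -1.0]]
ft_force: [1.0, -0.2, -0.1]
gripper_width: 0.119
```

```bash
python3 plan.py 568.5,-381.4,35,7.2,8 568.5,-381.4,35,7.2,2
```

```text
t 53.9 at [ 569.1 -380.8  118.9    7.5] grip 0.119 F [ 1.  -0.2 -0.1] tilt [-0.0009  0.0007]
[[-0.0001, -0.0001, 0.0144, 0, 0, 0.0001], [-0.0003, -0.0004, 0.0525, 0, 0, 0.0004], [-0.0006, -0.0009, 0.1062, 0, 0, 0.0008], [-0.0009, -0.0014, 0.1679, 0, 0, 0.0013], [-0.0013, -0.0019, 0.2295, 0, 0, 0.0017], [-0.0016, -0.0024, 0.2833, 0, 0, 0.0021], [-0.0018, -0.0027, 0.3213, 0, 0, 0.0024], [-0.0019, -0.0029, 0.3358, 0, 0, 0.0025], [-0.0019, -0.0029, 0.3358, 0, 0, 0.0025], [-0.0019, -0.0029, 0.3358, 0, 0, 0.0025]]
```

send_rows([
  [0,0,0.014,0,0,0],
  [0,0,0.053,0,0,0],
  [-0.001,-0.001,0.106,0,0,0.001],
  [-0.001,-0.001,0.168,0,0,0.001],
  [-0.001,-0.002,0.23,0,0,0.002],
  [-0.002,-0.002,0.283,0,0,0.002],
  [-0.002,-0.003,0.321,0,0,0.002],
  [-0.002,-0.003,0.336,0,0,0.002],
  [-0.002,-0.003,0.336,0,0,0.002],
])

```text
t: 54.8
eef_pos: [0.5684, -0.3814, 0.0347]
ee_rot: [[-0.126, 0.992, -0.001], [0.992, 0.126, 0.001], [0.001, -0.001, -1.0]]
ft_force: [0.4, -0.2, -1.2]
gripper_width: 0.118
```

```bash
python3 plan.py 568.5,-382,10,7.2,8 568.5,-382,10,7.2,1;  python3 - <<'E'
from h import *
from bench import arm
p=arm.snapshot("side"); cv2.imwrite("pics/c11.png",cv2.resize(p["frame"][250:380,290:450,::-1],None,fx=3.5,fy=3.5,interpolation=cv2.INTER_CUBIC))
E
```

```text
t 54.8 at [ 568.4 -381.4   34.7    7.2] grip 0.118 F [ 0.4 -0.2 -1.2] tilt [-0.0009  0.0008]
[[-0.0001, 0.0, 0.0042, 0, 0, 0.0], [-0.0004, 0.0, 0.0154, 0, 0, 0.0], [-0.0007, 0.0, 0.0313, 0, 0, 0.0001], [-0.0012, 0.0001, 0.0494, 0, 0, 0.0001], [-0.0016, 0.0001, 0.0676, 0, 0, 0.0001], [-0.002, 0.0001, 0.0834, 0, 0, 0.0002], [-0.0022, 0.0001, 0.0946, 0, 0, 0.0002], [-0.0023, 0.0001, 0.0988, 0, 0, 0.0002], [-0.0023, 0.0001, 0.0988, 0, 0, 0.0002]]
```

View pics/c11.png

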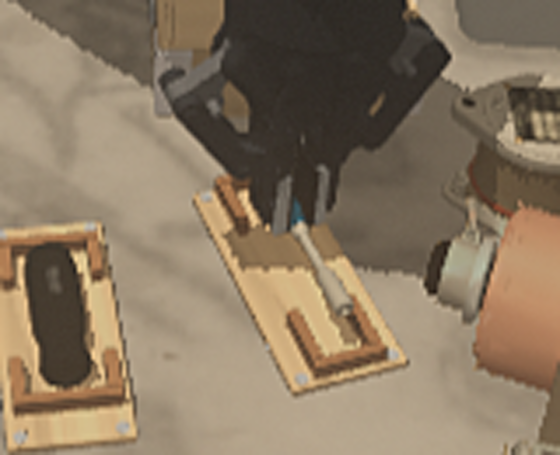

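```bash
python3 - <<'E'
from h import *
from bench import arm
p=arm.snapshot("side")
for uv in((347,313),(338,308),(352,307)):
    print(onplane(p,(uv[0]/3.5+290,uv[1]/3.5+250),.0368-.003)*1e3)
Q=np.array([.5680,-.3898,0]) # side-cam estimate of the cradle
c=lambda x,y,z:(proj(p,[np.array([x,y,z])/1e3@R(np.radians(7.2)).T+Q])[0]-[290,250])*3.5
for a in((-11,-56.5,16),(11,-56.5,16),(-11,-56.5,6),(11,-56.5,6),(-28,-63,6),(28,-63,6)): print(a,np.round(c(*a)))
E
```

```text
[ 575.47983462 -441.79128806   33.8       ]
[ 572.48120478 -438.39635881   33.8       ]
[ 578.66693421 -438.94782669   33.8       ]
(-11, -56.5, 16) [322. 353.]
(11, -56.5, 16) [368. 341.]
(-11, -56.5, 6) [320. 368.]
(11, -56.5, 6) [365. 356.]
(-28, -63, 6) [290. 389.]
(28, -63, 6) [407. 358.]
```

send_rows([
  [0.001,0,0.004,0,0,0],
  [0.002,0,0.015,0,0,0],
  [0.003,0,0.031,0,0,0],
  [0.003,0,0.049,0,0,0],
  [0.003,0,0.068,0,0,0],
  [0.003,0,0.083,0,0,0],
  [0.003,0,0.093,0,0,0],
  [0.003,0,0.097,0,0,0],
  [0.003,0,0.097,0,0,0],
])

```text
t: 55.8
eef_pos: [0.5685, -0.3809, 0.0111]
ee_rot: [[-0.126, 0.992, -0.0], [0.992, 0.126, 0.0], [0.0, -0.0, -1.0]]
ft_force: [0.7, 0.4, -0.4]
gripper_width: 0.12
```

```bash
python3 plan.py
```

```text
t 55.8 at [ 568.5 -380.9   11.1    7.2] grip 0.12 F [ 0.7  0.4 -0.4] tilt [-0.0002  0.0002]
```

send_rows([
  [0,0,0.002,0,0,0],
  [0,0,0.005,0,0,0],
  [0,0,0.005,0,0,0],
])

```text
t: 56.1
eef_pos: [0.5686, -0.381, 0.0102]
ee_rot: [[-0.126, 0.992, 0.0], [0.992, 0.126, -0.0], [-0.0, 0.0, -1.0]]
ft_force: [0.1, 0.3, -0.2]
gripper_width: 0.119
```

send_rows([
  [0,0,0,0,0,0],
  [0,0,0,0,0,0],
  [0,0,0,0,0,0],
  [0,0,0,0,0,0],
  [0,0,0,0,0,0],
], fingers=0.6)

```text
t: 56.6
eef_pos: [0.5686, -0.3809, 0.0101]
ee_rot: [[-0.126, 0.992, 0.0], [0.992, 0.126, -0.0], [-0.0, 0.0, -1.0]]
ft_force: [-0.1, -0.2, -0.9]
gripper_width: 0.401
```

send_rows([
  [0,0,-0.02,0,0,0],
  [0,0,-0.08,0,0,0],
  [0,0,-0.18,0,0,0],
  [0,0,-0.3,0,0,0],
  [0,0,-0.44,0,0,0],
  [0,0,-0.58,0,0,0],
  [0,0,-0.68,0,0,0],
  [0,0,-0.72,0,0,0],
  [0,0,-0.72,0,0,0],
])

```text
t: 57.5
eef_pos: [0.5694, -0.3817, 0.1932]
ee_rot: [[-0.126, 0.992, 0.004], [0.992, 0.126, -0.003], [-0.004, 0.003, -1.0]]
ft_force: [0.0, 0.1, -0.1]
gripper_width: 0.401
```

```bash
python3 plan.py 430,-550,200,-15,9 ! 260,-610,220,-50,9
```

```text
t 57.5 at [ 569.4 -381.7  193.2    7.2] grip 0.401 F [ 0.   0.1 -0.1] tilt [ 0.0037 -0.0034]
[[-0.0205, -0.0219, -0.0009, 0, 0, 0.0067], [-0.0754, -0.0805, -0.0034, 0, 0, 0.0245], [-0.155, -0.1654, -0.007, 0, 0, 0.0503], [-0.2493, -0.266, -0.0113, 0, 0, 0.0809], [-0.3485, -0.3719, -0.0158, 0, 0, 0.1131], [-0.4429, -0.4726, -0.02, 0, 0, 0.1436], [-0.5224, -0.5574, -0.0236, 0, 0, 0.1695], [-0.5774, -0.6161, -0.0261, 0, 0, 0.1873], [-0.5979, -0.6379, -0.0271, 0, 0, 0.1939]]
[[-0.014, -0.0204, -0.0027, 0, 0, 0.0105], [-0.0515, -0.0751, -0.0101, 0, 0, 0.0385], [-0.1057, -0.1542, -0.0207, 0, 0, 0.0792], [-0.1701, -0.248, -0.0334, 0, 0, 0.1274], [-0.2378, -0.3467, -0.0466, 0, 0, 0.1781], [-0.3021, -0.4405, -0.0593, 0, 0, 0.2262], [-0.3564, -0.5197, -0.0699, 0, 0, 0.2669], [-0.3938, -0.5743, -0.0773, 0, 0, 0.295], [-0.4078, -0.5947, -0.08, 0, 0, 0.3054]]
```

send_rows([
  [-0.02,-0.022,-0.001,0,0,0.007],
  [-0.075,-0.08,-0.003,0,0,0.025],
  [-0.155,-0.165,-0.007,0,0,0.05],
  [-0.249,-0.266,-0.011,0,0,0.081],
  [-0.349,-0.372,-0.016,0,0,0.113],
  [-0.443,-0.473,-0.02,0,0,0.144],
  [-0.522,-0.557,-0.024,0,0,0.17],
  [-0.577,-0.616,-0.026,0,0,0.187],
  [-0.598,-0.638,-0.027,0,0,0.194],
])

```text
t: 58.4
eef_pos: [0.4265, -0.551, 0.1953]
ee_rot: [[0.263, 0.965, -0.001], [0.965, -0.263, 0.002], [0.001, -0.002, -1.0]]
ft_force: [-0.0, 0.9, -0.6]
gripper_width: 0.403
```

send_rows([
  [-0.014,-0.02,-0.003,0,0,0.01],
  [-0.051,-0.075,-0.01,0,0,0.039],
  [-0.106,-0.154,-0.021,0,0,0.079],
  [-0.17,-0.248,-0.033,0,0,0.127],
  [-0.238,-0.347,-0.047,0,0,0.178],
  [-0.302,-0.44,-0.059,0,0,0.226],
  [-0.356,-0.52,-0.07,0,0,0.267],
  [-0.394,-0.574,-0.077,0,0,0.295],
  [-0.408,-0.595,-0.08,0,0,0.305],
])

```text
t: 59.3
eef_pos: [0.2585, -0.6091, 0.217]
ee_rot: [[0.767, 0.642, -0.0], [0.642, -0.767, 0.0], [0.0, -0.0, -1.0]]
ft_force: [-0.7, 0.1, -0.1]
gripper_width: 0.397
```

```bash
python3 meas.py handle_mid driver_mid solder_reel mica_cap; python3 - <<'E'
from h import *
from bench import arm
t=arm.snapshot("top");s=arm.snapshot("side")
for n,z in(("lift_tray",.035),("spare_knob",.041)):
    for k,p in(("top",t),("side",s)):
        r=arm.silhouettes(p,n)
        if r: q,sc=fit(n,[(p,r[0]["mask"])],[.6087,-.2178,z,np.radians(-10.4)] if n=="lift_tray" else [.6411,-.2238,z,0],[0,1,3] if n=="lift_tray" else [0,1]); print(n,k,q*1e3,np.degrees(q[3]),sc)
a=cv2.resize(t["frame"][100:360,180:470,::-1],None,fx=1.35,fy=1.35,interpolation=cv2.INTER_CUBIC)
b=cv2.resize(s["frame"][190:385,200:470,::-1],None,fx=1.5,fy=1.5,interpolation=cv2.INTER_CUBIC)
h=max(len(a),len(b)); g=lambda x:cv2.copyMakeBorder(x,0,h-len(x),0,0,cv2.BORDER_CONSTANT)
o=cv2.hconcat([g(a),g(b)]); print(o.shape); cv2.imwrite("pics/f1.png",o)
cv2.imwrite("pics/f2.png",cv2.resize(t["frame"][125:300,280:465,::-1],None,fx=3.4,fy=3.4,interpolation=cv2.INTER_CUBIC))
E
```

```text
handle_mid xyz [ 452.9 -402.5   12. ] yaw -2.6 iou 0.829 | zfree [ 452.9 -402.3   11. ] 0.83 {'top': [452.9, -403.9], 'side': [453.1, -395.7]}
driver_mid xyz [ 570.  -387.7    6. ] yaw 7.7 iou 0.79 | zfree [ 569.2 -388.1    9.2] 0.815 {'top': [569.6, -389.5], 'side': [570.2, -385.1]}
solder_reel xyz [ 341.7 -155.6    0. ] yaw 50.2 iou 0.908 | zfree [ 341.3 -154.8   -2.7] 0.924 {'top': [341.9, -155.1], 'side': [340.8, -157.9]}
mica_cap xyz [ 699.6 -359.     0. ] yaw 143.7 iou 0.696 | zfree [ 700.5 -359.9   -5.7] 0.698 {'top': [699.2, -360.1], 'side': [705.2, -350.9]}
lift_tray top [ 608.63435514 -217.55281786   35.         -190.95992569] -10.94119779842954 0.9190514085627884
spare_knob top [ 640.69431505 -224.01005416   41.            0.        ] 0.0 0.8952689813048454
spare_knob side [ 638.91514338 -226.60800813   41.            0.        ] 0.0 0.7389121338912134
(351, 797, 3)
```

View pics/f1.png

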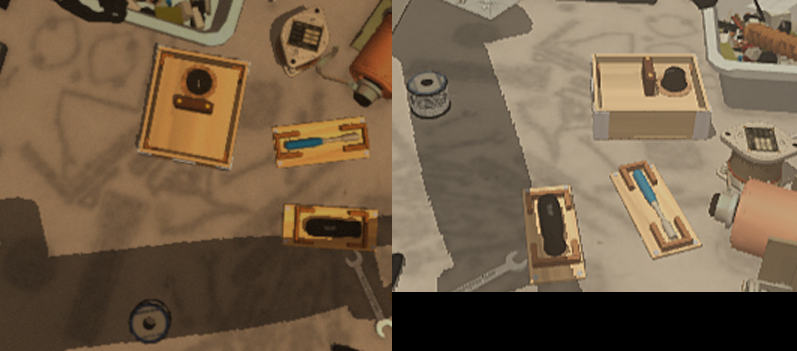

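View pics/f2.png

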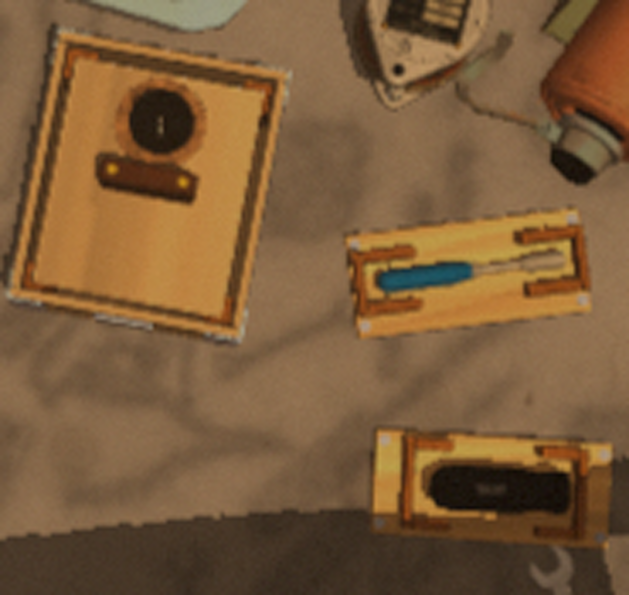

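```bash
python3 -c "
from bench import arm
print(arm.sign_off())"
```

```text
the job is handed in; nothing more can be done
None
```

The job is done and handed in at about 60 s on the robot's clock. The tin went onto the cork pad, then the tray onto the ledges, then the knob onto the tray's round pad. The bit handle is in the wide cradle and the nut driver in the narrow one.

**Last checks:**
- **Tin:** my first placing was about 2 mm off centre, so I regripped and shifted it. It then measured within 1 mm of the case centre. Its yaw fit differs from the case's by about 1.5°, though the printed lid edges suggest about 1°.
- **Tray:** it is level and centred. The first contact force came at the height expected for the ledges, and the top view fits within about 1 mm.
- **Knob:** it is upright, within about 1 mm of the pad centre in the top view. The side view put it up to 3.5 mm off, but the side camera reads about 2–3 mm off the top camera at the case too.
- **Bit handle and nut driver:** both lie in their pockets in both views. The handle is about 1–2 mm off mid-length by the top view. The side fit put it about 6 mm the other way. In the last top picture shadow blurs the gap at one end, but the side view shows it lying flat with gaps at both ends.
- **Bystanders:** the reel measured within 1 mm of its first position. The capacitor fit was poor throughout because my box model does not match its shape. It moved about 2 mm between measurements, within that fit's noise, and the arm never went near it.

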